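# Refill the sweet box from the tea tray

### The job

Put all the toffees away in the sweet box: flip its lid well open, carry the tray over by its handle and tip it so that its toffees slide off into the box (do not pick toffees off the tray with the fingers), and put in by hand any that lie on the slab. Set the empty tray back flat on the middle of its cork mat, shut the lid fully and turn the box's date dial until its pointer stands at the index clip. Leave the teapot, glass cups and bowl where they are.

Things in the scene. Friction and masses are not known exactly. Their poses are not given: they have to be found in the camera images.
- sweetbox: White plastic sweet box, fixed to the slab. Pill-shaped in plan: outside 122 mm across (its x) and 186 mm long (its y), straight sides with half-round ends of 61 mm outer radius, 60 mm high, wall 4 mm, floor 4 mm; flat-bottomed, open at the top under the lid. Origin: centre of its underside on the slab top; z up. On its -y end stands a square block 92 x 92 x 34 mm, centred at y = -140 mm, that carries the dial. The slab's top is 30 mm above the work surface.
- lid (a joint): Flip lid of the box: 0 shut, grows as it opens, 1.85 rad at its stop (just past upright). Hinge along the box's +x long rim, axis parallel to the box's y. Stiff: it stays at any angle (1 to 3 N at the tab moves it).
- lid_tab (a point): Middle of the upright finger tab on the lid's top near the edge away from the hinge (box -x side), midway along the box. The tab is 10 mm thick across, 30 mm long along the box's y, 26 mm tall above the lid's top; this point is 18 mm above the lid's top and moves with the lid. Pinched by its 30 mm ends it can pivot between the fingers as the lid swings.
- lid_hinge (a point): Point on the lid's hinge axis, midway along it; lid_tab swings about it (111 mm out, 24 mm up when shut).
- dial (a joint): Date dial on the block at the box's end, on a vertical axis: 0 to 3.0 rad, growing clockwise seen from above; at 0 its pointer points along the box's +x. Light friction (0.03 N m); stays where left.
- dial_grip (a point): On the dial's axis, at half height of its grip bar: a bar 46 mm long, 12 mm thick, 24 mm tall standing on the 52 mm disc; this point is 12 mm above the disc's top, 50 mm above the slab. Turns with the dial: its x axis runs along the bar towards the pointer end (white stripe).
- dial_pointer (a point): Point straight beyond the pointer end of the bar, 30 mm from the dial's axis; turns with the dial.
- index_mark (a point): Where dial_pointer must come: 30 mm from the dial's axis, in the direction of the index clip, a small dark steel wedge (11 x 7 x 5 mm) fixed on the block beside the dial's disc, 34 to 45 mm from the axis; it stands at a different angle each time.
- mat: Cork mat, fixed on the slab, 220 (its x) x 150 mm, 4 mm thick. Origin: centre of its underside.
- tray: Loose steel tray, 190 mm long (its x), 104 mm wide, floor 4 mm thick, with rims 22 mm high on the two long sides and the -x end; the +x end is open. About 0.3 kg, centre of mass under the handle. Origin: centre of its underside; z up. Toffees start sliding off it at a slope of about 16 to 23 degrees.
- tray_handle (a point): Middle of the tray's fixed carrying handle: a flat bar across the tray (along its y, 102 mm free between the side posts), 12 mm thick along the tray's x, 18 mm tall, its middle 85 mm above the tray's underside, midway along the tray. Toffees pass beneath it.
- tray_lip (a point): Middle of the open end's edge, on the floor's top face (tray x = +95 mm, z = 4 mm).
- T1: Brown toffee, 26 x 20 x 15 mm (its x, y, z), 14 g, lying on the tray at the start (None if absent). Origin: its centre.
- T2: Brown toffee, 26 x 20 x 15 mm (its x, y, z), 14 g, lying on the tray at the start (None if absent). Origin: its centre.
- T3: Brown toffee, 26 x 20 x 15 mm (its x, y, z), 14 g, lying on the tray at the start (None if absent). Origin: its centre.
- T4: Brown toffee, 26 x 20 x 15 mm (its x, y, z), 14 g, lying on the tray at the start (None if absent). Origin: its centre.
- T5: Brown toffee, 26 x 20 x 15 mm (its x, y, z), 14 g, lying on the tray at the start (None if absent). Origin: its centre.
- S1: Brown toffee, 26 x 20 x 15 mm (its x, y, z), 14 g, lying loose on the slab at the start (None if absent). Origin: its centre.
- S2: Brown toffee, 26 x 20 x 15 mm (its x, y, z), 14 g, lying loose on the slab at the start (None if absent). Origin: its centre.
- S3: Brown toffee, 26 x 20 x 15 mm (its x, y, z), 14 g, lying loose on the slab at the start (None if absent). Origin: its centre.
- teapot: Red ceramic teapot, about 190 mm long with spout and handle, 121 mm high; not to be disturbed. Origin: centre of its underside.
- cup1: Clear glass cup, 72 mm across, 85 mm high; not to be disturbed. Origin: centre of its underside.
- cup2: Clear glass cup like the other; not to be disturbed. Origin: centre of its underside.
- dish: White ceramic bowl, 90 mm across, 35 mm high, empty; not to be disturbed. Origin: centre of its underside.

How it is judged:
On the way, in this order (a step that is already met when the one before it is completed fails the run):
1. the lid is flipped well open (over 1.3 rad) (value of joint lid above 1.3 rad), for 0.2 s.
2. the tray is tipped (over 0.25 rad) with its open end over the open box, every toffee that it carried has left it and at least one of them is in the box (angle between tray's own z axis and vertical above 0.25 rad and horizontal distance between tray_lip and sweetbox below 0.13 m and value of joint lid above 1 rad and not (x of T1 in the frame of tray between -0.095 and 0.095 m and y of T1 in the frame of tray between -0.05 and 0.05 m and z of T1 in the frame of tray between 0 and 0.035 m) and not (x of T2 in the frame of tray between -0.095 and 0.095 m and y of T2 in the frame of tray between -0.05 and 0.05 m and z of T2 in the frame of tray between 0 and 0.035 m) and not (x of T3 in the frame of tray between -0.095 and 0.095 m and y of T3 in the frame of tray between -0.05 and 0.05 m and z of T3 in the frame of tray between 0 and 0.035 m) and not (x of T4 in the frame of tray between -0.095 and 0.095 m and y of T4 in the frame of tray between -0.05 and 0.05 m and z of T4 in the frame of tray between 0 and 0.035 m) and not (x of T5 in the frame of tray between -0.095 and 0.095 m and y of T5 in the frame of tray between -0.05 and 0.05 m and z of T5 in the frame of tray between 0 and 0.035 m) and ((x of T1 in the frame of sweetbox between -0.06 and 0.06 m and y of T1 in the frame of sweetbox between -0.092 and 0.092 m and z of T1 in the frame of sweetbox between 0 and 0.056 m) or (x of T2 in the frame of sweetbox between -0.06 and 0.06 m and y of T2 in the frame of sweetbox between -0.092 and 0.092 m and z of T2 in the frame of sweetbox between 0 and 0.056 m) or (x of T3 in the frame of sweetbox between -0.06 and 0.06 m and y of T3 in the frame of sweetbox between -0.092 and 0.092 m and z of T3 in the frame of sweetbox between 0 and 0.056 m) or (x of T4 in the frame of sweetbox between -0.06 and 0.06 m and y of T4 in the frame of sweetbox between -0.092 and 0.092 m and z of T4 in the frame of sweetbox between 0 and 0.056 m) or (x of T5 in the frame of sweetbox between -0.06 and 0.06 m and y of T5 in the frame of sweetbox between -0.092 and 0.092 m and z of T5 in the frame of sweetbox between 0 and 0.056 m))), for 0.1 s.
At the end, for the whole second after the job is handed in: Every toffee lies in the box, the lid is shut (below 0.06 rad), the dial's pointer is within 5 mm of the index mark (about 10 degrees), and the tray lies flat and still on the mat, its centre within 40 mm of the mat's (x of T1 in the frame of sweetbox between -0.06 and 0.06 m and y of T1 in the frame of sweetbox between -0.092 and 0.092 m and z of T1 in the frame of sweetbox between 0 and 0.056 m and x of T2 in the frame of sweetbox between -0.06 and 0.06 m and y of T2 in the frame of sweetbox between -0.092 and 0.092 m and z of T2 in the frame of sweetbox between 0 and 0.056 m and x of T3 in the frame of sweetbox between -0.06 and 0.06 m and y of T3 in the frame of sweetbox between -0.092 and 0.092 m and z of T3 in the frame of sweetbox between 0 and 0.056 m and x of T4 in the frame of sweetbox between -0.06 and 0.06 m and y of T4 in the frame of sweetbox between -0.092 and 0.092 m and z of T4 in the frame of sweetbox between 0 and 0.056 m and x of T5 in the frame of sweetbox between -0.06 and 0.06 m and y of T5 in the frame of sweetbox between -0.092 and 0.092 m and z of T5 in the frame of sweetbox between 0 and 0.056 m and x of S1 in the frame of sweetbox between -0.06 and 0.06 m and y of S1 in the frame of sweetbox between -0.092 and 0.092 m and z of S1 in the frame of sweetbox between 0 and 0.056 m and x of S2 in the frame of sweetbox between -0.06 and 0.06 m and y of S2 in the frame of sweetbox between -0.092 and 0.092 m and z of S2 in the frame of sweetbox between 0 and 0.056 m and x of S3 in the frame of sweetbox between -0.06 and 0.06 m and y of S3 in the frame of sweetbox between -0.092 and 0.092 m and z of S3 in the frame of sweetbox between 0 and 0.056 m and value of joint lid below 0.06 rad and horizontal distance between dial_pointer and index_mark below 0.005 m and horizontal distance between tray and mat below 0.04 m and angle between tray's own z axis and vertical below 0.06 rad and height (world z) of tray below 0.042 m and linear speed of tray below 0.03 m/s); the robot touches nothing.
It fails at once if a toffee is taken or pushed by the fingers while it lies on the tray ((contact force between the fingers and T1 above 0.5 N and x of T1 in the frame of tray between -0.095 and 0.095 m and y of T1 in the frame of tray between -0.05 and 0.05 m and z of T1 in the frame of tray between 0 and 0.035 m) or (contact force between the fingers and T2 above 0.5 N and x of T2 in the frame of tray between -0.095 and 0.095 m and y of T2 in the frame of tray between -0.05 and 0.05 m and z of T2 in the frame of tray between 0 and 0.035 m) or (contact force between the fingers and T3 above 0.5 N and x of T3 in the frame of tray between -0.095 and 0.095 m and y of T3 in the frame of tray between -0.05 and 0.05 m and z of T3 in the frame of tray between 0 and 0.035 m) or (contact force between the fingers and T4 above 0.5 N and x of T4 in the frame of tray between -0.095 and 0.095 m and y of T4 in the frame of tray between -0.05 and 0.05 m and z of T4 in the frame of tray between 0 and 0.035 m) or (contact force between the fingers and T5 above 0.5 N and x of T5 in the frame of tray between -0.095 and 0.095 m and y of T5 in the frame of tray between -0.05 and 0.05 m and z of T5 in the frame of tray between 0 and 0.035 m)).
It fails at once if the teapot, a cup or the bowl is moved more than 30 mm (distance of any of teapot, cup1, cup2, dish from where it was at the start of the episode above 0.03 m).
It fails at once if the teapot, a cup or the bowl is tipped over (angle between any of teapot, cup1, cup2, dish's own z axis and vertical above 0.5 rad).
Of T1, T2, T3, T4, T5 only 3 to 5 are there at a start; the rules pass over those that are not, and their reading is None.
Of S1, S2, S3 only 1 to 3 are there at a start; the rules pass over those that are not, and their reading is None.
At some moment in a run one of S1, S2, S3 may be knocked a few centimetres aside while the robot is not near it.
It also fails if it takes over 210 s, if anything falls off the work surface, if the arm or the gripper's body presses on something with over 40 N, if the wrist force passes 120 N, or if a joint passes its speed limit or range.

### The arm

A 6-joint arm with a two-finger parallel gripper is mounted at the origin on the work surface. World frame = base frame: x ahead of the robot, y to its left, z up, the work surface at z = 0. Lengths are in m, angles in rad, forces in N, time in s.
With the tool pointing down it reaches from about 0.35 to 0.975 m from the base axis. Payload 7.1 kg.
Tool frame: the origin (TCP) lies midway between the tips of the shut fingers; the grasp point (between the pads) lies 19 mm behind it; z points along the fingers, x is the direction in which the jaws open and shut, and the axes are right-handed (so a half turn about z gives the same grasp; the last joint's range is limited). The gripper opens to 88 mm and grips with 3 to 60 N. Pads are 20 mm wide; open, the fingers measure 115 mm over their backs; the gripper's body (75 mm by 178 mm) begins 61 mm behind the grasp point.
Start: joints at [1.308, 0.423, 1.63, -0, 1.089, -0.019], TCP at [0.151, 0.607, 0.223] pointing down, gripper open.
Joint ranges: [-3, 3], [-0.9, 2.11], [0.09, 2.58], [-1.31, 4.45], [0.11, 2.69], [-2.54, 2.54]. Speed limits (rad/s): [2.39, 2.39, 3.01, 3.14, 3.14, 3.14].

### API

Orientations are given as a unit quaternion [w, x, y, z].
In Python, from station import move_pose, movel, movej, command_gripper, wait, inverse_kinematics, read_camera, camera_info, MotionError, job_done, get_time, get_joint_pos, get_qvel, get_effort, get_tcp_pos, get_ee_rot, get_ft_force, get_ft_torque, get_grip_width gives the robot as it stands. Calls block until the motion is done:
- move_pose(position, orientation): joint-space move of the TCP to a pose.
- movel(position, frame=None, v=0.15, until_force=None): straight line of the TCP; frame=None keeps the orientation; v is the mean speed in m/s. With until_force (N) it stops when the force on the tool has changed by that much, and returns True; else False.
- movej(angles): joint-space move.
- command_gripper(opening): opening from 0.0 (shut) to 1.0 (fully open); the grip force is fixed at half the most; returns when the fingers have stopped.
- wait(seconds).
- inverse_kinematics(position, orientation): joint angles nearest the present ones, or None.
- read_camera(name): name is "scene" or "top" or "wrist"; returns the picture (400x640x3 uint8, red, green, blue); there is no depth.
- camera_info(name): a dict with "intrinsics" (3x3 intrinsics, pixels), "T" (4x4, takes a point from camera to world coordinates); the wrist camera has in their place "tool_from_camera" (4x4, takes a point from camera to tool coordinates, whose origin is the TCP and whose axes are the tool frame's). Camera axes: x right, y up, looking along -z (the intrinsics and any distortion apply to the point x, -y, -z); pixel columns grow to the right and rows downward; lengths in m; the calibration is good to about 2 mm. A picture is of the moment at which its call begins: read the wrist's pose just before it. camera_info takes no time and is no camera call.
A pose or a line that the arm cannot do raises MotionError and nothing moves.
- job_done(): hands the job in, once; it reports no verdict.
Readings, each from a call of its own:
- get_time(): time.
- get_joint_pos(): joint angles.
- get_qvel(): joint speeds.
- get_effort(): joint torques, N m.
- get_tcp_pos(): TCP position.
- get_ee_rot(): TCP orientation.
- get_ft_force(): force on the tool from outside, world axes, zero at the start.
- get_ft_torque(): the same for the moment, N m.
- get_grip_width(): opening from 0.0 (shut) to 1.0 (fully open).
Only numpy, scipy, OpenCV 4.12 (cv2) and the standard library are available. Lean on these libraries where they do the work, as an engineer would, in place of code of your own. Each camera call takes 0.05 s, during which the arm holds its last target.

## Working session

There is one attempt and no reset: what is moved stays moved. The work goes in short steps, each a Python script; the robot and the scene stay as the last script left them, time stands still between calls to the robot, and variables do not carry over. Pictures are saved under pics/ and viewed, and the job is handed in when it is done.

```bash
ls; mkdir -p pics
python3 - <<'E'
from station import *
import cv2, numpy as np
for n in ["scene","top","wrist"]:
    im=read_camera(n); cv2.imwrite(f"pics/{n}0.png",im[:,:,::-1])
    print(n,{k:np.round(np.array(v),4).tolist() if not isinstance(v,str) else v for k,v in camera_info(n).items()})
print(get_time(),get_tcp_pos(),get_ee_rot())
E
```

```text
pics
scene {'intrinsics': [[370.6835, 0.0, 321.3776], [0.0, 370.6835, 208.9852], [0.0, 0.0, 1.0]], 'T': [[-0.8695, -0.3534, 0.345, 0.9128], [0.4937, -0.6051, 0.6246, 0.629], [-0.0119, 0.7134, 0.7006, 0.847], [0.0, 0.0, 0.0, 1.0]]}
top {'intrinsics': [[426.4722, 0.0, 324.813], [0.0, 426.4722, 195.6798], [0.0, 0.0, 1.0]], 'T': [[-0.0021, 0.9932, -0.1163, 0.4285], [-1.0, -0.0015, 0.0049, 0.0121], [0.0047, 0.1164, 0.9932, 1.232], [0.0, 0.0, 0.0, 1.0]]}
wrist {'intrinsics': [[348.754, 0.0, 317.138], [0.0, 348.754, 199.2532], [0.0, 0.0, 1.0]], 'tool_from_camera': [[1.0, 0.001, -0.0006, 0.0017], [0.0008, -0.9672, -0.2542, -0.0706], [-0.0008, 0.2542, -0.9672, -0.1619], [0.0, 0.0, 0.0, 1.0]]}
0.15 [0.15071569 0.6061297  0.22208255] [ 3.41914362e-04  7.87838936e-01  6.15881059e-01 -4.63749475e-04]
```

View pics/scene0.png

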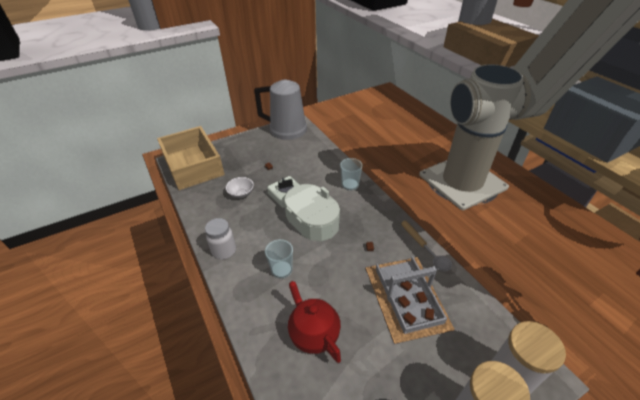

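View pics/top0.png

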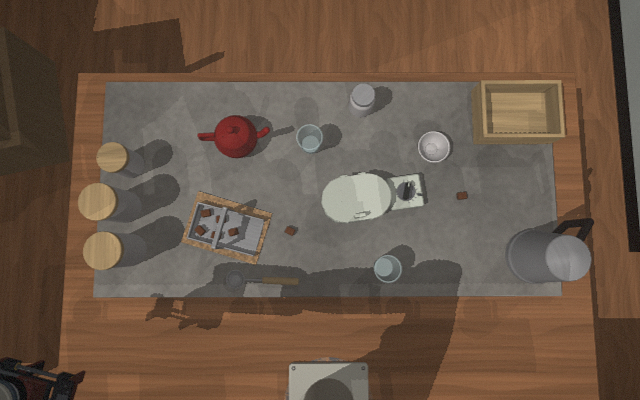

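View pics/wrist0.png

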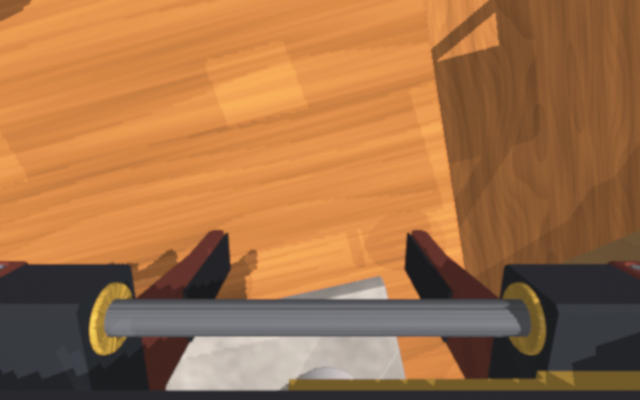

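The top view shows the box at about (357,197) with its dial block to the right, the tray on its mat at about (228,228), and slab toffees at (290,230) and (462,195). The cups are at (310,138) and (388,268), and the bowl at (434,147). I'll zoom in next.

```bash
cat > h.py <<'E'
from station import *
import numpy as np, cv2
from scipy.spatial.transform import Rotation as R
def q2R(q): return R.from_quat([q[1],q[2],q[3],q[0]]).as_matrix()
def R2q(M):
    q=R.from_matrix(M).as_quat(); return [q[3],q[0],q[1],q[2]]
def camT(name,pose=None):
    ci=camera_info(name); K=np.array(ci["intrinsics"])
    if name=="wrist":
        p,q=pose; T=np.eye(4); T[:3,:3]=q2R(q); T[:3,3]=p
        return K,T@np.array(ci["tool_from_camera"])
    return K,np.array(ci["T"])
def ray(KT,uv):
    K,T=KT; d=np.linalg.inv(K)@np.array([uv[0],uv[1],1.]); d=T[:3,:3]@np.array([d[0],-d[1],-d[2]])
    return T[:3,3],d/np.linalg.norm(d)
def onz(KT,uv,z):
    o,d=ray(KT,uv); return o+d*(z-o[2])/d[2]
def proj(KT,p):
    K,T=KT; c=np.linalg.inv(T)@np.append(p,1); v=K@np.array([c[0],-c[1],-c[2]]); return v[:2]/v[2]
def tri(l):  # list of (KT,uv)
    A=np.zeros((3,3));b=np.zeros(3);rs=[]
    for KT,uv in l:
        o,d=ray(KT,uv); P=np.eye(3)-np.outer(d,d);A+=P;b+=P@o;rs.append((P,o))
    x=np.linalg.solve(A,b); return x,[np.linalg.norm(P@(x-o)) for P,o in rs]
def down(yaw): # tool x axis at world yaw, z down
    c,s=np.cos(yaw),np.sin(yaw); X=np.array([c,s,0]);Z=np.array([0,0,-1.]);return np.stack([X,np.cross(Z,X),Z],1)
def pose(): return get_tcp_pos(),get_ee_rot()
def snap(name,fn=None):
    p=pose(); im=read_camera(name)
    if fn: cv2.imwrite(f"pics/{fn}.png",im[:,:,::-1])
    return im,camT(name,p)
E
python3 - <<'E'
import cv2
t=cv2.imread('pics/top0.png'); s=cv2.imread('pics/scene0.png')
cv2.imwrite('pics/t_tray.png',cv2.resize(t[180:275,170:310],None,fx=5,fy=5,interpolation=2))
cv2.imwrite('pics/t_box.png',cv2.resize(t[115:290,310:480],None,fx=3.4,fy=3.4,interpolation=2))
cv2.imwrite('pics/s_box.png',cv2.resize(s[140:260,220:380],None,fx=5,fy=5,interpolation=2))
cv2.imwrite('pics/s_tray.png',cv2.resize(s[230:350,340:470],None,fx=5,fy=5,interpolation=2))
E
```

```text
(no output)
```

View pics/t_tray.png

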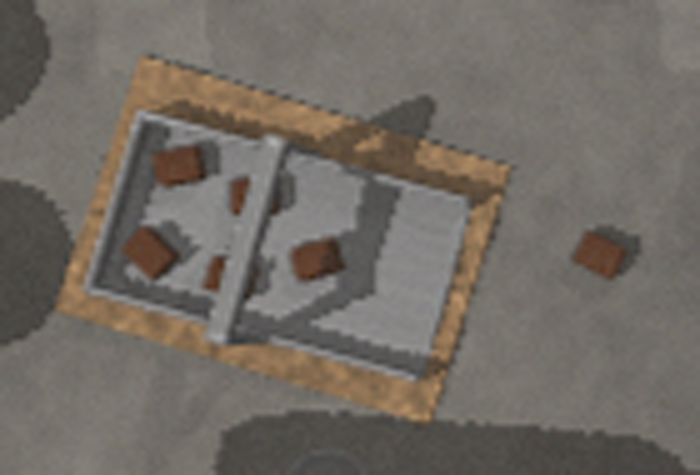

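View pics/t_box.png

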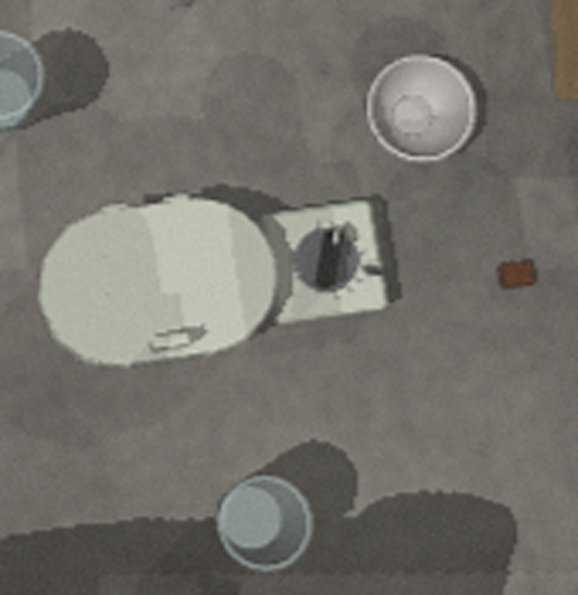

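View pics/s_box.png

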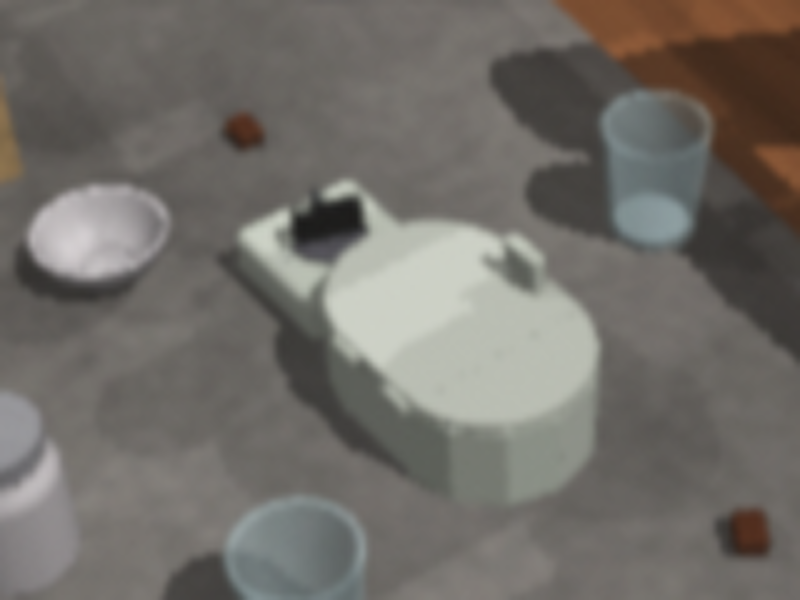

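View pics/s_tray.png

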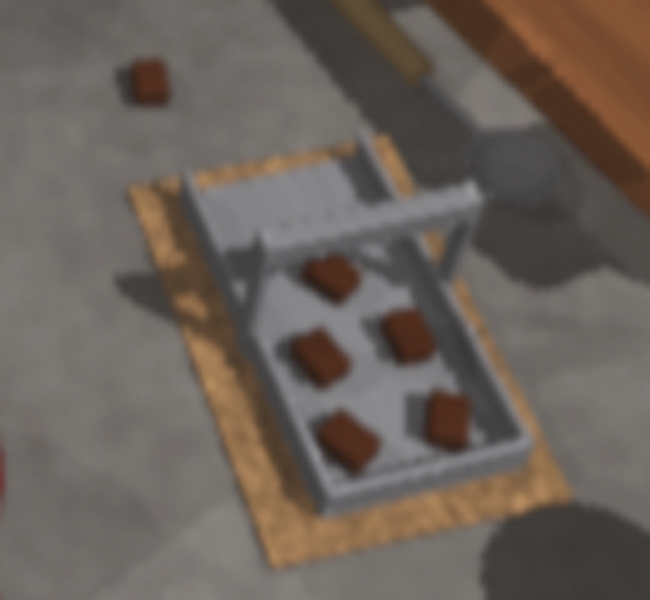

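The crops show five toffees on the tray, with its open end facing the box, and two on the slab. The dial's white stripe points image-up, and the index clip is to the right of the disc at crop (372,268). Now I'll measure these points.

Run:
```python
from h import *
t=cv2.imread('pics/top0.png'); s=cv2.imread('pics/scene0.png')
np.set_printoptions(precision=4,suppress=True)
KT,KS=camT("top"),camT("scene")
ct=lambda a,b:(a/5+170,b/5+180); cb=lambda a,b:(a/3.4+310,b/3.4+115); sb=lambda a,b:(a/5+220,b/5+140); st=lambda a,b:(a/5+340,b/5+230)
# pixel-centre shift of resize ignored (<0.5px)
mt=[ct(145,57),ct(510,167),ct(433,420),ct(60,308)]
ms=[None,st(128,188),st(388,138),None]
m=[onz(KT,u,.034) for u in mt]; print("mat",np.array(m)); c=np.mean(m,0); ax=(m[1]+m[2]-m[0]-m[3]);print(c,np.degrees(np.arctan2(ax[1],ax[0])),np.linalg.norm(m[1]-m[0]),np.linalg.norm(m[2]-m[1]))
ms=[st(128,188),st(388,138),st(572,498),st(275,568)]
for a,b in zip([mt[1],mt[2],mt[3],mt[0]],ms): print("tri mat",tri([(KT,a),(KS,b)]))
# handle ends top
for a,b in [((275,140),(265,240)),((222,338),(472,190))]:
    print("handle",tri([(KT,ct(*a)),(KS,st(*b))]))
# tray corners at rim top/lip
# box: lid mask from top
print("tab",tri([(KT,cb(178,340)),(KS,sb(525,262))]))
print("dial",tri([(KT,cb(329,258)),(KS,sb(328,218))]))
print("clip",onz(KT,cb(372,268),.067))
bl=[cb(268,212),cb(372,200),cb(388,306),cb(280,322)]
print("block",np.array([onz(KT,u,.064) for u in bl]))
for nm,u,v,z in [("cupA",cb(265,522),None,.115),("bowl",cb(422,108),None,.065),("S_a",cb(517,274),sb(245,130),.0375),("S_b",ct(600,252),st(150,82),.0375)]:
    print(nm,onz(KT,u,z), tri([(KT,u),(KS,v)]) if v else '')
print("cupB",onz(KT,(310,138),.115),"teapot",onz(KT,(235,136),.1))
g=cv2.cvtColor(t,cv2.COLOR_BGR2HSV)
print(t[197,345],t[205,375],t[150,380])
```

```text
mat [[0.5815 0.3619 0.034 ]
 [0.5188 0.1549 0.034 ]
 [0.3783 0.1958 0.034 ]
 [0.4405 0.4047 0.034 ]]
[0.4798 0.2794 0.034 ] -106.71282030912477 0.21636156268622903 0.1464287747049721
tri mat (array([0.5186, 0.1561, 0.028 ]), [np.float64(0.0008439754470585452), np.float64(0.0008439754470585761)])
tri mat (array([0.376 , 0.1987, 0.0274]), [np.float64(0.0026875135833898554), np.float64(0.0026875135833898355)])
tri mat (array([0.4394, 0.4086, 0.0262]), [np.float64(0.001662604869693834), np.float64(0.001662604869693706)])
tri mat (array([0.5814, 0.3658, 0.0248]), [np.float64(0.0017150653218054005), np.float64(0.001715065321805552)])
handle (array([0.5259, 0.2675, 0.1226]), [np.float64(0.0008166073782386949), np.float64(0.0008166073782387092)])
handle (array([0.4229, 0.2931, 0.1216]), [np.float64(0.0015722926797670834), np.float64(0.0015722926797672304)])
tab (array([ 0.5059, -0.0907,  0.1053]), [np.float64(0.0035131750903551495), np.float64(0.0035131750903551287)])
dial (array([ 0.5758, -0.2171,  0.0764]), [np.float64(0.0011024679786095796), np.float64(0.001102467978609564)])
clip [ 0.5697 -0.2543  0.067 ]
block [[ 0.6162 -0.1713  0.064 ]
 [ 0.626  -0.2565  0.064 ]
 [ 0.539  -0.267   0.064 ]
 [ 0.5262 -0.1792  0.064 ]]
cupA [ 0.3693 -0.1563  0.115 ] 
bowl [ 0.7024 -0.2996  0.065 ] 
S_a [ 0.5681 -0.3814  0.0375] (array([ 0.5669, -0.3816,  0.0336]), [np.float64(0.001881009988988974), np.float64(0.0018810099889888124)])
S_b [0.4709 0.1036 0.0375] (array([0.4698, 0.1048, 0.0347]), [np.float64(0.0015348788754371051), np.float64(0.001534878875437121)])
cupB [0.715 0.046 0.115] teapot [0.7245 0.25   0.1   ]
[165 177 175] [180 193 190] [105 109 112]
```

The measurements agree with the text: mat top about 28–34 mm, handle about 122 mm, block about 92 mm square, box yaw about 7°. I'll refine them with wrist views over the box and tray.

Run:
```python
from h import *
np.set_printoptions(precision=4,suppress=True)
p,q=pose(); movel([p[0],p[1],.38],v=.25)
y=np.radians(73)
move_pose([.40,.27,.36],R2q(down(y)))
snap("wrist","wtr1")
yb=np.radians(97)
move_pose([.47,-.05,.36],R2q(down(yb)))
snap("wrist","wbx1"); np.save("p_bx1.npy",np.concatenate(pose()))
movel([.47,-.2,.36],v=.25)
snap("wrist","wbx2"); np.save("p_bx2.npy",np.concatenate(pose()))
print(get_time(), get_joint_pos())
```

```text
4.625 [-0.4235  0.1119  1.7253  0.0005  1.3048 -2.1177]
```

View pics/wtr1.png

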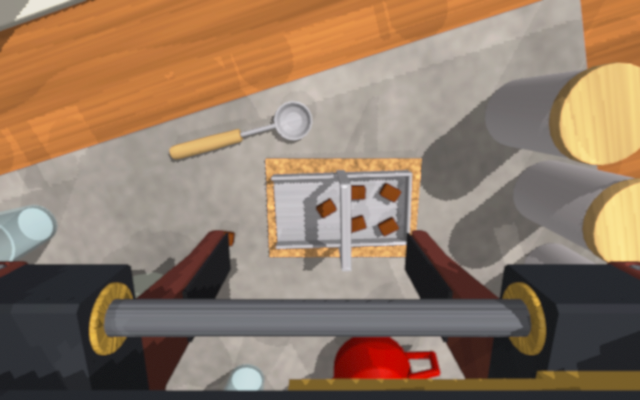

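View pics/wbx1.png

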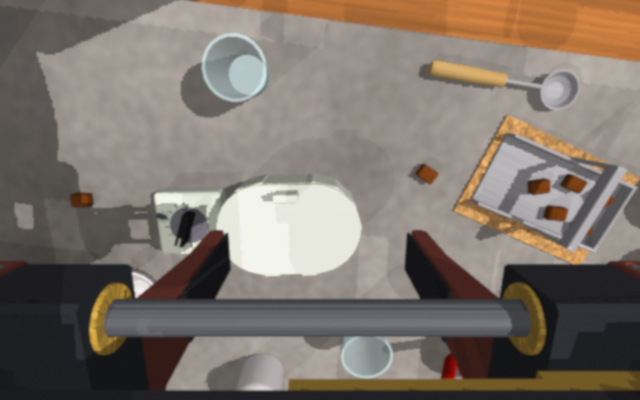

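View pics/wbx2.png

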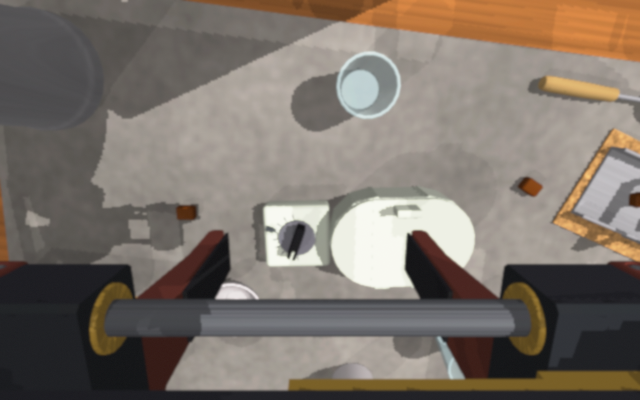

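Run:
```python
import cv2
a=cv2.imread('pics/wbx1.png');b=cv2.imread('pics/wbx2.png')
cv2.imwrite('pics/w1z.png',cv2.resize(a[165:285,140:375],None,fx=3.4,fy=3.4,interpolation=2))
cv2.imwrite('pics/w2z.png',cv2.resize(b[180:300,250:410],None,fx=5,fy=5,interpolation=2))
```

```text
(no output)
```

View pics/w1z.png

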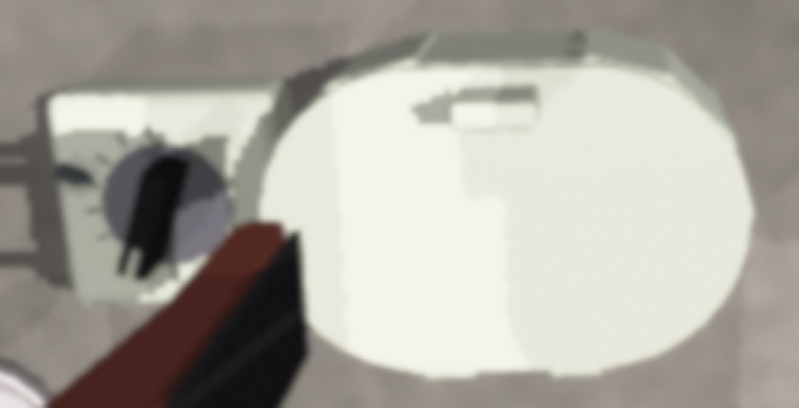

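View pics/w2z.png

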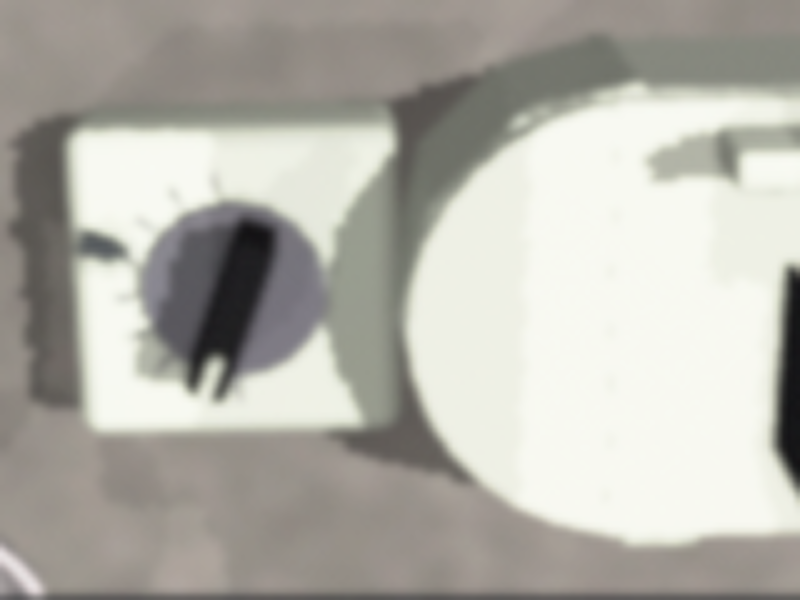

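Run:
```python
from h import *
np.set_printoptions(precision=4,suppress=True)
P1=np.load("p_bx1.npy");P2=np.load("p_bx2.npy")
W1=camT("wrist",(P1[:3],P1[3:]));W2=camT("wrist",(P2[:3],P2[3:]));KT,KS=camT("top"),camT("scene")
w1=lambda a,b:((a+.5)/3.4+140-.5,(b+.5)/3.4+165-.5); w2=lambda a,b:((a+.5)/5+250-.5,(b+.5)/5+180-.5)
bl=np.array([onz(W2,w2(*u),.064) for u in [(70,128),(392,128),(396,430),(88,432)]]);print("block",bl,bl.mean(0))
for a,b in [(0,1),(1,2),(2,3),(3,0)]: d=bl[b]-bl[a];print(np.linalg.norm(d),np.degrees(np.arctan2(d[1],d[0])))
print("block corner heights",tri([(W2,w2(70,128)),(W1,w1(50,95))]),tri([(W2,w2(392,128)),(W1,w1(285,88))]))
print("disc c",onz(W2,w2(236,288),.068), "w1",onz(W1,w1(168,206),.068))
print("bar top ends", onz(W2,w2(257,230),.092),onz(W2,w2(210,385),.092), "clip",onz(W2,w2(103,247),.066), onz(W1,w1(75,177),.066))
# lid outline from mask in w1
im=cv2.imread('pics/wbx1.png'); 
m=(im.min(2)>205).astype(np.uint8); m[:, :212]=0
n,l,s,c=cv2.connectedComponentsWithStats(m); i=1+np.argmax(s[1:,4]); cnt=max(cv2.findContours((l==i).astype(np.uint8),0,1)[0],key=cv2.contourArea)
pts=np.array([onz(W1,u,.097) for u in cnt[:,0]])
hull=cv2.convexHull(pts[:,:2].astype(np.float32)); print("lid rect",cv2.minAreaRect(hull))
im=cv2.imread('pics/top0.png')
m=(im.min(2)>145).astype(np.uint8); m[:,393:]=0;m[:,:318]=0;m[:170]=0;m[224:]=0
n,l,s,c=cv2.connectedComponentsWithStats(m); i=1+np.argmax(s[1:,4]); cnt=max(cv2.findContours((l==i).astype(np.uint8),0,1)[0],key=cv2.contourArea)
pts=np.array([onz(KT,u,.097) for u in cnt[:,0]])
print("lid rect top",cv2.minAreaRect(cv2.convexHull(pts[:,:2].astype(np.float32))))
print("tab",tri([(W1,w1(496,117)),(KT,(310+178/3.4,115+340/3.4))]), onz(W1,w1(496,117),.12))
print("tab ends",onz(W1,w1(452,117),.12),onz(W1,w1(540,117),.12))
print("tab end two wrist",tri([(W1,w1(452,130)),(W2,w2(738,185))]))
```

```text
block [[ 0.537  -0.2614  0.064 ]
 [ 0.5263 -0.1742  0.064 ]
 [ 0.6151 -0.1614  0.064 ]
 [ 0.6264 -0.2487  0.064 ]] [ 0.5762 -0.2114  0.064 ]
0.0877938653799333 96.98688564119811
0.08966904748495426 8.197831224901352
0.08802864500267468 -82.62663105308756
0.09025811322627306 -171.95786849509062
block corner heights (array([ 0.5389, -0.262 ,  0.0586]), [np.float64(0.0002567778585040441), np.float64(0.00025677785850406756)]) (array([ 0.5308, -0.1727,  0.042 ]), [np.float64(0.001522035361111949), np.float64(0.001522035361112122)])
disc c [ 0.5762 -0.2114  0.068 ] w1 [ 0.577  -0.2104  0.068 ]
bar top ends [ 0.5502 -0.2074  0.092 ] [ 0.595 -0.215  0.092] clip [ 0.5694 -0.2492  0.066 ] [ 0.5699 -0.2486  0.066 ]
lid rect ((0.5587214827537537, -0.07274848222732544), (0.12301196157932281, 0.18401722609996796), 6.994319915771484)
lid rect top ((0.5587090253829956, -0.07639642059803009), (0.1266549825668335, 0.18486249446868896), 8.971071243286133)
tab (array([ 0.5054, -0.084 ,  0.1401]), [np.float64(0.00557224175220898), np.float64(0.005572241752209032)]) [ 0.5098 -0.0797  0.12  ]
tab ends [ 0.5116 -0.095   0.12  ] [ 0.5079 -0.0644  0.12  ]
tab end two wrist (array([ 0.5146, -0.0942,  0.1236]), [np.float64(0.000664928760702369), np.float64(0.0006649287607021968)])
```

Wrist and top views agree within 4 mm. The box centre is about (0.5587,-0.0738), yaw 7.1°. The tab is at box x = -49 mm with its top at z ≈ 0.124, and the hinge is at about +61.5 mm. Next I pinch the tab ends and swing the lid.

```bash
cat >> h.py <<'E'
YB=np.radians(7.1); C=np.array([.5587,-.0738,.030])
RB=R.from_euler('z',YB).as_matrix()
def B(x,y,z): return C+RB@np.array([x,y,z])   # box frame -> world
def Bt(alpha,yaw=np.pi/2): # tool rot: jaw along box y, leaned by alpha about box y
    return RB@R.from_euler('y',alpha).as_matrix()@down(yaw)
def gp(p,M): return np.array(p)+M[:,2]*0.019  # TCP for grasp point
def frame(M): return R2q(M)
E
python3 - <<'E'
from h import *
np.set_printoptions(precision=3,suppress=True)
H=np.array([.0615,0,.0616]); r=np.array([-.111,0,.028])
path=[]
for ph in np.linspace(0,1.78,13):
    a=.4*ph; M=Bt(a); g=H+R.from_euler('y',ph).apply(r); t=gp(B(*g),M); j=inverse_kinematics(t,R2q(M)); path.append((t,M)); print(round(ph,2),t,j)
E
```

```text
0.0 [ 0.51  -0.08   0.101] [-0.179  0.449  1.949 -0.     0.743 -1.873]
0.15 [ 0.514 -0.079  0.117] [-0.166  0.449  1.895 -0.022  0.855 -1.846]
0.3 [ 0.52  -0.079  0.132] [-0.153  0.457  1.835 -0.039  0.964 -1.824]
0.45 [ 0.529 -0.078  0.146] [-0.141  0.473  1.771 -0.053  1.07  -1.806]
0.59 [ 0.54  -0.076  0.158] [-0.129  0.497  1.702 -0.064  1.173 -1.792]
0.74 [ 0.552 -0.075  0.169] [-0.117  0.529  1.63  -0.073  1.272 -1.78 ]
0.89 [ 0.565 -0.073  0.178] [-0.106  0.567  1.554 -0.081  1.369 -1.77 ]
1.04 [ 0.58  -0.071  0.184] [-0.096  0.61   1.476 -0.089  1.462 -1.763]
1.19 [ 0.596 -0.069  0.188] [-0.086  0.659  1.396 -0.096  1.553 -1.757]
1.34 [ 0.611 -0.067  0.19 ] [-0.078  0.711  1.314 -0.102  1.641 -1.752]
1.48 [ 0.627 -0.065  0.189] [-0.07   0.768  1.231 -0.109  1.726 -1.749]
1.63 [ 0.643 -0.063  0.186] [-0.063  0.828  1.147 -0.116  1.81  -1.747]
1.78 [ 0.657 -0.061  0.18 ] [-0.056  0.89   1.062 -0.124  1.891 -1.747]
```

```bash
cat > lid.py <<'E'
from h import *
np.set_printoptions(precision=3,suppress=True)
H=np.array([.0615,0,.0616]); r=np.array([-.111,0,.029])
path=[]
for ph in np.linspace(0,1.72,13):
    a=.4*ph; M=Bt(a); g=H+R.from_euler('y',ph).apply(r); path.append((gp(B(*g),M),M))
t,M=path[0]
command_gripper(1.0)
move_pose(t+[0,0,.12],R2q(M))
print("hit",movel(t,v=.12,until_force=6)); print(get_tcp_pos()-t)
command_gripper(0.0); print("w",get_grip_width(),get_ft_force())
try:
    for t,M in path[1:]:
        movel(t,frame=R2q(M),v=.1); print(get_ft_force(),get_grip_width())
except Exception as e: print(e)
snap("wrist","w_lid1");snap("scene","s_lid1");print(get_time())
E
python3 lid.py
```

```text
hit False
[ 0.001 -0.     0.001]
w 0.34146016615462155 [ -0.987 -16.765  -0.929]
[ -1.456 -15.804   1.833] 0.33568137213914084
[ -1.67  -12.923   2.559] 0.34081085955295093
[ -1.214 -12.232   2.766] 0.33502831363927293
[-0.197 -9.893  2.974] 0.3385938276229912
[-0.712 -8.531  3.334] 0.33870129212174177
[-0.197 -7.905  2.42 ] 0.33559352891342586
[-0.508 -5.164  3.515] 0.3397135660122339
[-0.885 -6.129  3.761] 0.3392503265069341
[ 0.383 -5.276  3.389] 0.33518262225282236
[ 0.407 -4.236  3.908] 0.3359602243218835
[ 1.099 -2.597  4.057] 0.332540561617295
[ 2.346 -1.312  3.9  ] 0.3396213395572533
11.4833
```

View pics/s_lid1.png

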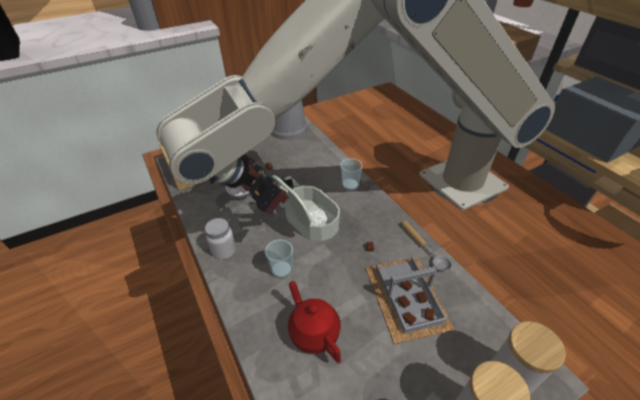

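The lid stands open past upright. I'll release it, back off, and take two closer wrist views of the tray handle.

Run:
```python
from h import *
np.set_printoptions(precision=4,suppress=True)
command_gripper(1.0)
p,q=pose(); M=q2R(q)
movel(p-M[:,2]*.09,v=.2); p=get_tcp_pos(); movel([p[0],p[1],.40],v=.25)
snap("top","t_open");
Y=np.radians(73)
for i,pt in enumerate([[.50,.27,.33],[.46,.21,.33]]):
    move_pose(pt,R2q(down(Y))); np.save(f"p_tr{i}.npy",np.concatenate(pose())); snap("wrist",f"wtr_{i}")
a=cv2.imread('pics/wtr_0.png');b=cv2.imread('pics/wtr_1.png');t=cv2.imread('pics/t_open.png')
cv2.imwrite('pics/topen.png',cv2.resize(t[115:290,310:480],None,fx=3.4,fy=3.4,interpolation=2))
print(get_time())
```

```text
15.85
```

View pics/topen.png

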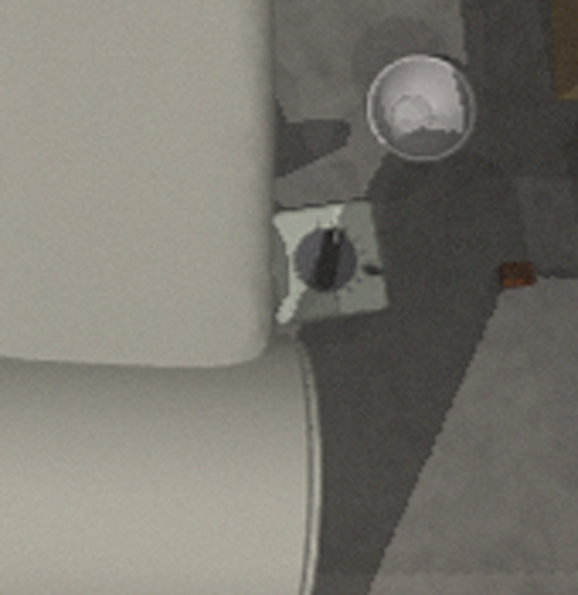

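View pics/wtr_0.png

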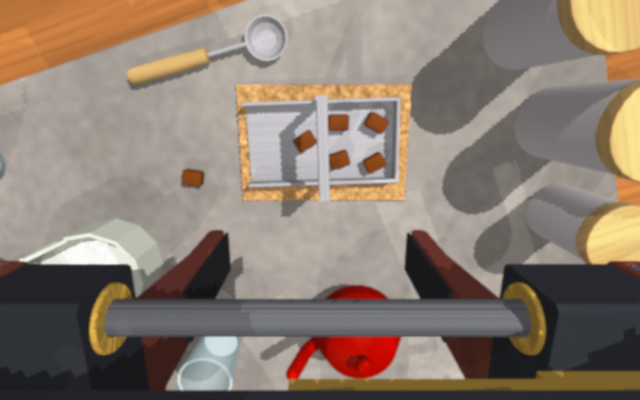

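View pics/wtr_1.png

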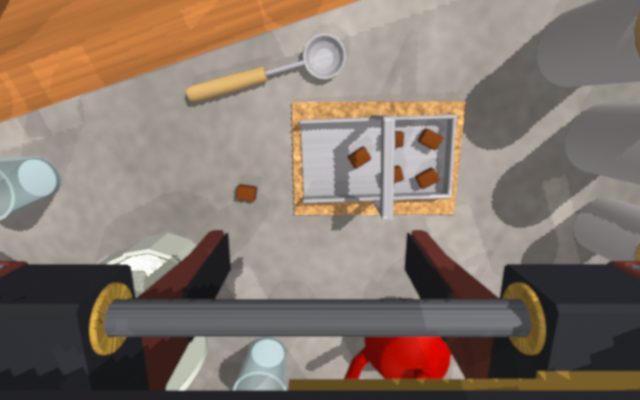

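The bar ends are at (322,97)/(323,200) in view 0 and (389,117)/(387,217) in view 1.

Run:
```python
from h import *
np.set_printoptions(precision=4,suppress=True)
W=[camT("wrist",(P[:3],P[3:])) for P in (np.load("p_tr0.npy"),np.load("p_tr1.npy"))]
for u,v in [((322,97),(389,117)),((323,200),(387,217))]: print(tri([(W[0],u),(W[1],v)]))
a,b=onz(W[0],(322,97),.128),onz(W[0],(323,200),.128);print(a,b,(a+b)/2,np.degrees(np.arctan2(*(b-a)[1::-1])))
a,b=onz(W[1],(389,117),.128),onz(W[1],(387,217),.128);print(a,b,(a+b)/2,np.degrees(np.arctan2(*(b-a)[1::-1])))
mc=[(237,85),(412,84),(405,201),(244,200)];m=np.array([onz(W[0],u,.034) for u in mc]);print("mat",m.mean(0),np.linalg.norm(m[1]-m[0]),np.degrees(np.arctan2(*(m[1]-m[0])[1::-1])))
tc=[(398,97),(390,184)];print([onz(W[0],u,.056) for u in tc])
print("S",onz(W[0],(193,178),.0375))
```

```text
(array([0.425 , 0.3002, 0.1203]), [np.float64(0.00030027285598320394), np.float64(0.0003002728559831948)])
(array([0.5272, 0.2703, 0.129 ]), [np.float64(0.0005910620154438425), np.float64(0.0005910620154438852)])
[0.4255 0.2999 0.128 ] [0.528  0.2699 0.128 ] [0.4767 0.2849 0.128 ] -16.277746124100823
[0.4241 0.2989 0.128 ] [0.527  0.2707 0.128 ] [0.4756 0.2848 0.128 ] -15.34042805531303
mat [0.4817 0.2876 0.034 ] 0.2186689762627486 73.25299620533134
[array([0.4506, 0.3886, 0.056 ]), array([0.5515, 0.3535, 0.056 ])]
S [0.4719 0.1084 0.0375]
```

The handle is at (0.476,0.284), z ≈ 0.12, with jaw yaw 73.6°. I'll plan the grasp, carry and tip, checking IK before moving.

```bash
cat > tray.py <<'E'
from h import *
import sys
np.set_printoptions(precision=3,suppress=True)
yl,zl=.02,.080
def tip(th,yl=yl,zl=zl,x=0.0):
    c,s=np.cos(th),np.sin(th)
    g=B(x,yl+.095*c-.081*s,zl+.095*s+.081*c); M=RB@R.from_euler('x',th).as_matrix()@down(np.pi/2)
    return gp(g,M),M
JY=np.radians(73.7); HG=np.array([.476,.284,.119])
MT=down(JY)
if __name__=="__main__":
    for d in (0,10,20,30,36,42):
        t,M=tip(np.radians(d)); print(d,t,inverse_kinematics(t,R2q(M)))
    if 'go' in sys.argv:
        command_gripper(1.0)
        t=gp(HG,MT)
        move_pose(t+[0,0,.12],R2q(MT)); print(movel(t,v=.12,until_force=6))
        command_gripper(0.0); print("w",get_grip_width(),get_ft_force(),get_tcp_pos()-t)
        movel(t+[0,0,.02],v=.04); print(get_ft_force(),get_ft_torque())
        movel(t+[0,0,.15],v=.15); print(get_ft_force(),get_ft_torque(),get_grip_width())
        snap("scene","s_lift"); snap("wrist","w_lift"); print(get_time())
E
python3 tray.py go
```

```text
0 [0.544 0.04  0.172] [ 0.052  0.375  1.844 -0.     0.922 -1.643]
10 [0.546 0.028 0.188] [-0.067  0.37   1.821  0.205  0.994 -1.877]
20 [0.548 0.014 0.201] [-0.183  0.392  1.789  0.375  1.1   -2.072]
30 [ 0.55  -0.003  0.211] [-0.289  0.438  1.748  0.508  1.228 -2.224]
36 [ 0.551 -0.014  0.216] [-0.346  0.475  1.72   0.573  1.311 -2.296]
42 [ 0.553 -0.025  0.22 ] [-0.399  0.519  1.691  0.63   1.395 -2.357]
False
w 0.13282516334191727 [-0.047 -1.14  -0.544] [-0. -0. -0.]
[ 0.574 -0.307 -3.933] [-0.064 -0.006  0.006]
[-0.289 -0.223 -3.2  ] [-0.024 -0.019 -0.002] 0.1344345873535284
20.725
```

Run:
```python
from tray import *
t,M=tip(0,zl=.13); movel(t,frame=R2q(M),v=.12)
t,M=tip(0); movel(t,frame=R2q(M),v=.08); print(get_ft_force(),get_ft_torque(),get_time())
snap("scene","s_over"); snap("top","t_over")
a=cv2.imread('pics/s_over.png');cv2.imwrite('pics/s_overz.png',cv2.resize(a[100:340,220:480],None,fx=2.5,fy=2.5,interpolation=2))
```

```text
[-0.338  0.38  -3.299] [-0.033  0.005 -0.002] 23.775
```

View pics/s_overz.png

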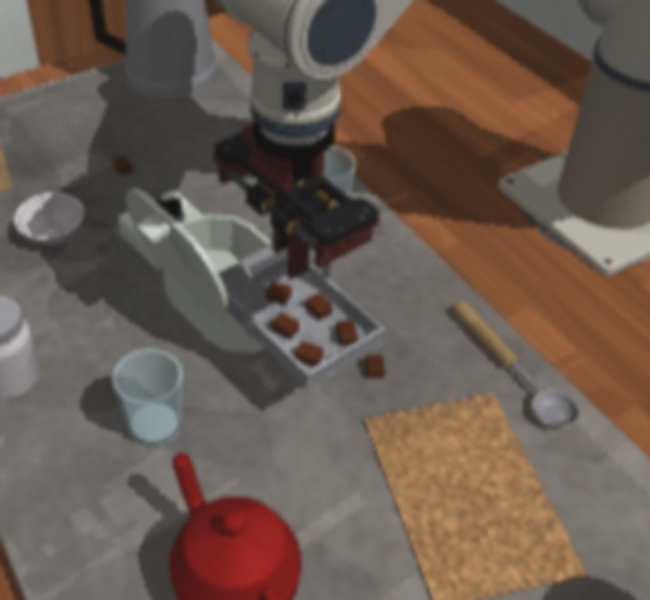

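View pics/t_over.png

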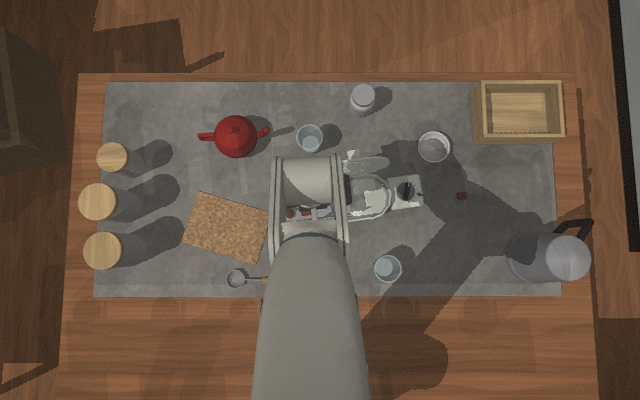

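The tray sits aligned over the box with all five toffees on it, clear of the lid. Tipping it slowly now.

Run:
```python
from tray import *
for d in (5,10,14,18,21,24,27,30):
    t,M=tip(np.radians(d)); movel(t,frame=R2q(M),v=.03 if d>10 else .06)
    if d>=18: wait(.3)
    print(d,get_ft_force(),get_ft_torque())
wait(.5)
snap("scene","s_tip"); print(get_time())
a=cv2.imread('pics/s_tip.png');cv2.imwrite('pics/s_tipz.png',cv2.resize(a[140:280,250:410],None,fx=4,fy=4,interpolation=2))
```

```text
5 [-0.568  0.965 -3.011] [-0.098 -0.035  0.056]
10 [-0.722 -0.568 -2.511] [-0.224  0.009 -0.017]
14 [-1.554  0.328 -3.124] [-0.317 -0.059  0.036]
18 [-0.149  0.344 -3.359] [-0.322 -0.055  0.006]
21 [-0.194  0.183 -3.289] [-0.369 -0.02   0.031]
24 [-0.725  0.221 -2.299] [-0.432 -0.015 -0.032]
27 [-0.226  0.72  -2.354] [-0.485 -0.003  0.001]
30 [ 0.079 -0.462 -2.603] [-0.493 -0.048  0.002]
28.7917
```

View pics/s_tipz.png

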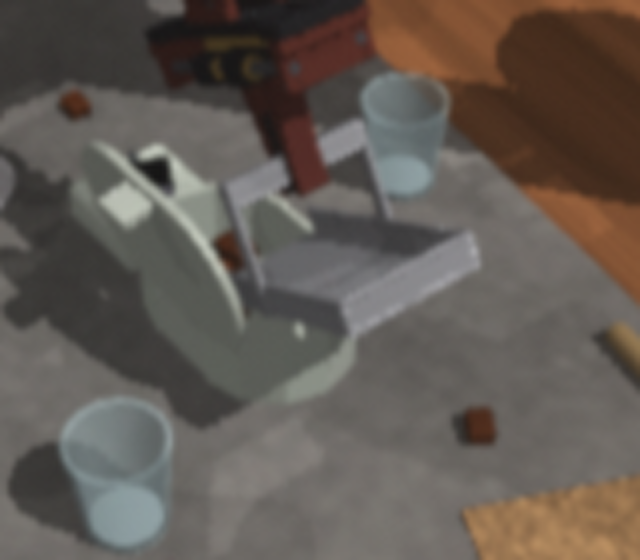

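The tray looks empty and one toffee shows inside the box. I'll tip a little further to be sure, then level up and look in the box.

Run:
```python
from tray import *
for d in (34,38):
    t,M=tip(np.radians(d)); movel(t,frame=R2q(M),v=.05)
wait(.5)
t,M=tip(np.radians(38),zl=.11);movel(t,frame=R2q(M),v=.1)
t,M=tip(0,zl=.12,yl=.09);movel(t,frame=R2q(M),v=.12)
t,M=tip(0,zl=.12,yl=.14);movel(t,frame=R2q(M),v=.12)
print(get_ft_force(),get_time())
snap("scene","s_lev"); snap("wrist","w_lev");snap("top","t_lev")
a=cv2.imread('pics/s_lev.png');cv2.imwrite('pics/s_levz.png',cv2.resize(a[140:280,230:410],None,fx=4,fy=4,interpolation=2))
a=cv2.imread('pics/t_lev.png');cv2.imwrite('pics/t_levz.png',cv2.resize(a[130:260,270:430],None,fx=4,fy=4,interpolation=2))
```

```text
[ 0.382 -0.284 -2.676] 32.1833
```

View pics/s_levz.png

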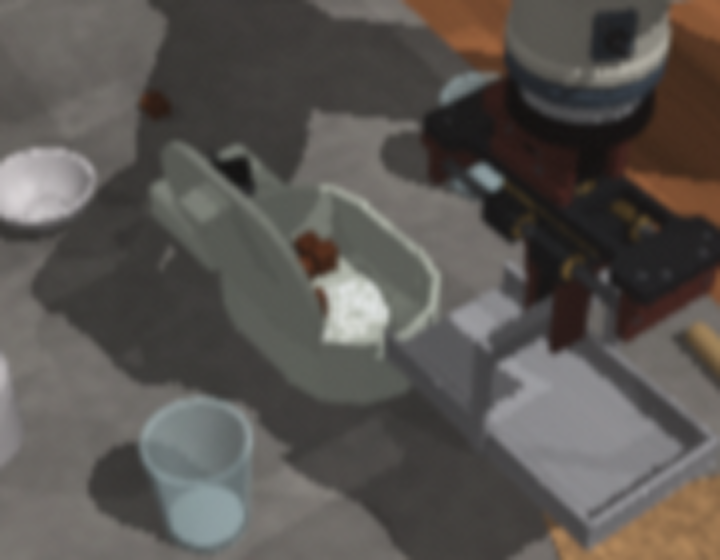

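View pics/t_levz.png

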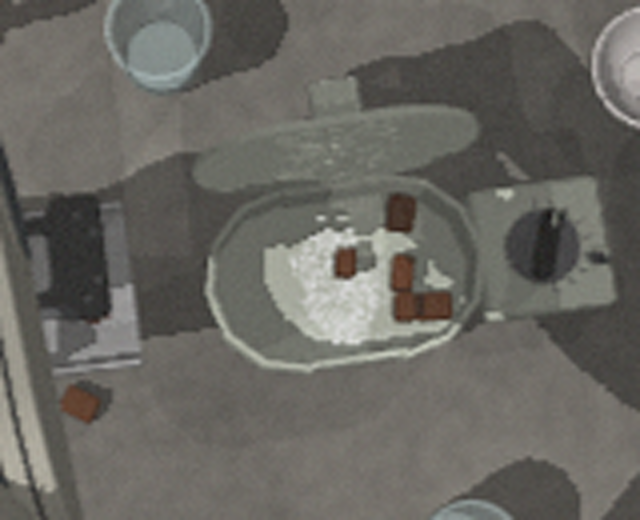

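View pics/w_lev.png

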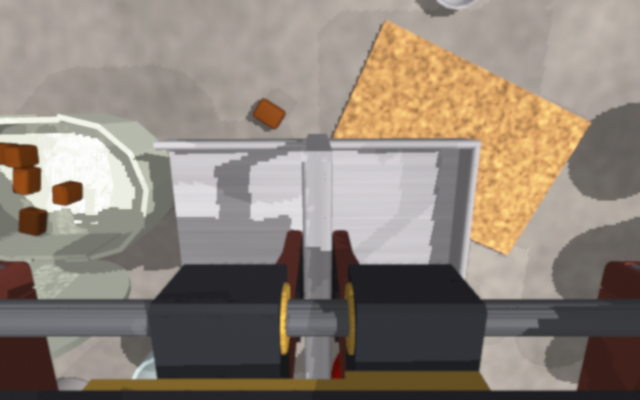

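All five are in the box and the tray is empty. I'll return the tray to the mat.

Run:
```python
from tray import *
t=gp(HG,MT)+[.004,.003,.0]
p,q=pose(); movel([p[0],p[1],.25],v=.2)
movel(t+[0,0,.14],frame=R2q(MT),v=.2)
movel(t+[0,0,.015],v=.12)
print(movel(t+[0,0,.0003],v=.03,until_force=5), get_tcp_pos()-t,get_ft_force())
command_gripper(1.0); wait(.2)
movel(t+[0,0,.2],v=.2)
# see loose toffees
move_pose([.40,.10,.36],R2q(down(np.radians(90)))); np.save("p_s0.npy",np.concatenate(pose()));snap("wrist","w_s0")
snap("scene","s_s0"); snap("top","t_s0"); print(get_time())
```

```text
True [-0. -0. -0.] [-0.923  0.32   4.628]
38.8167
```

View pics/s_s0.png

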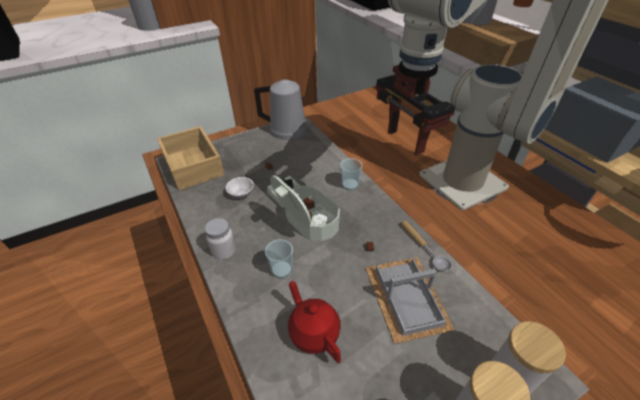

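View pics/w_s0.png

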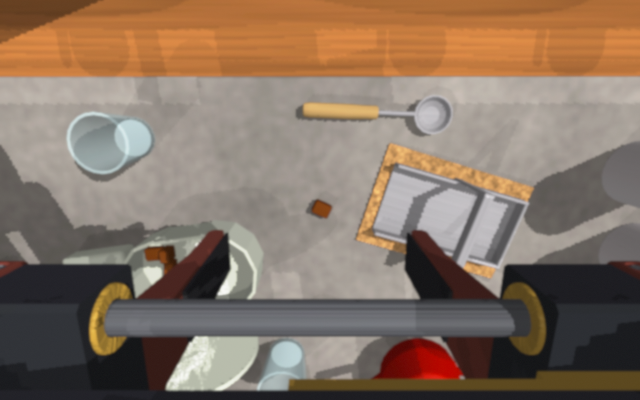

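View pics/t_s0.png

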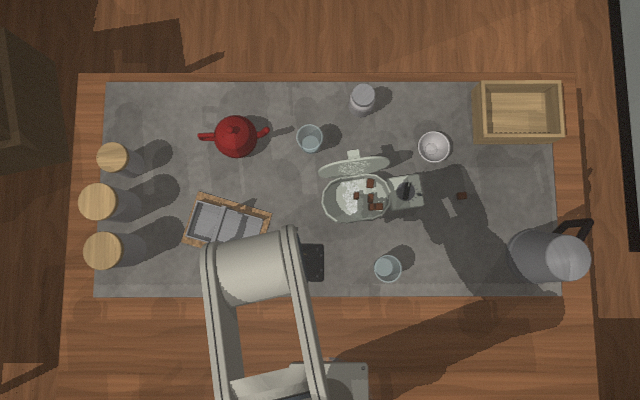

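The tray is flat on its mat. The near slab toffee is at (320,209) in the wrist view and the far one at (462,195) in the top view. Picking the near one.

```bash
cat > toff.py <<'E'
from h import *
np.set_printoptions(precision=4,suppress=True)
def brown(im):
    h=cv2.cvtColor(im,cv2.COLOR_RGB2HSV); m=cv2.inRange(h,(0,110,35),(14,255,175)); 
    return cv2.morphologyEx(m,cv2.MORPH_OPEN,np.ones((2,2)))
def locate(cam,near,rad=.05,z=.045,fn=None):
    im,KT=snap(cam,fn); m=brown(im); out=[]
    for c in cv2.findContours(m,0,1)[0]:
        if cv2.contourArea(c)<15: continue
        pts=np.array([onz(KT,u,z)[:2] for u in c[:,0]],np.float32)
        r=cv2.minAreaRect(pts); d=np.hypot(*(np.array(r[0])-near))
        if d<rad and max(r[1])<.05:
            b=cv2.boxPoints(r); e=[b[1]-b[0],b[2]-b[1]]; e=max(e,key=np.linalg.norm); M=cv2.moments(c)
            out.append((d,np.array(r[0]),sorted(r[1]),np.degrees(np.arctan2(e[1],e[0])),(M['m10']/M['m00'],M['m01']/M['m00'])))
    return sorted(out,key=lambda o:o[0]),KT
def wrap(yaw,ref): 
    while yaw>ref+np.pi/2: yaw-=np.pi
    while yaw<ref-np.pi/2: yaw+=np.pi
    return yaw
E
python3 - <<'E'
from toff import *
near=np.array([.471,.107])
yaw=np.radians(90)
# two places of wrist camera: camera about 7cm toward -x of tcp and tilted
for k,off in enumerate([(-.05,0,0),(-.02,.05,0)]):
    move_pose([near[0]+off[0]+.03,near[1]+off[1],.22],R2q(down(yaw)))
    o,KT=locate("wrist",near,fn=f"w_s1{k}")
    print(o)
    if k==0: a=(KT,o[0][4])
    else: print(tri([a,(KT,o[0][4])]))
print(get_time())
E
```

```text
[(np.float64(0.0021696546383950235), array([0.4705, 0.1091]), [0.020584452897310257, 0.024861959740519524], np.float32(64.63301), (316.68524712002966, 199.92827945001858))]
[(np.float64(0.002859925897163074), array([0.4709, 0.1099]), [0.0205003060400486, 0.024785561487078667], np.float32(64.80288), (265.55720864328725, 168.76904002833862))]
(array([0.4716, 0.1091, 0.0401]), [np.float64(6.889542666722333e-05), np.float64(6.889542666722314e-05)])
39.9083
```

View pics/w_s10.png

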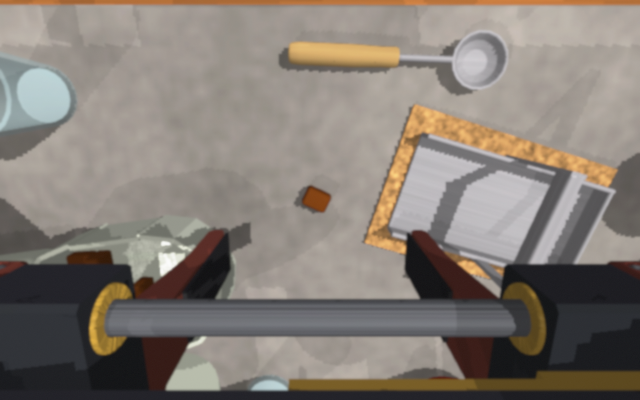

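```bash
cat >> toff.py <<'E'
def pick(p,yaw):
    M=down(yaw); t=np.array([p[0],p[1],.033])
    command_gripper(.75)
    move_pose(t+[0,0,.1],R2q(M)); h=movel(t,v=.1,until_force=5); print("hit",h,get_tcp_pos())
    command_gripper(0); print("w mm",88*get_grip_width()); 
    movel(t+[0,0,.17],v=.2); print("w mm",88*get_grip_width(),get_tcp_pos()[2])
def drop(y,x=-.005):
    M=Bt(0); g=B(x,y,0)
    movel([g[0],g[1],.22],frame=R2q(M),v=.25)
    print("w mm",88*get_grip_width())
    h=movel([g[0],g[1],.078],v=.12,until_force=5); print("hit",h)
    command_gripper(.55); movel([g[0],g[1],.25],v=.25)
E
python3 - <<'E'
from toff import *
pick((.471,.1085),np.radians(64.7))
drop(.035)
snap("top","t_s2");snap("scene","s_s2");print(get_time())
a=cv2.imread('pics/s_s2.png');cv2.imwrite('pics/s_s2z.png',cv2.resize(a[120:280,200:410],None,fx=3.5,fy=3.5,interpolation=2))
E
```

```text
hit False [0.4715 0.1086 0.0335]
w mm 25.65505828983277
w mm 25.713051198481253 0.20212561422080302
w mm 25.9169299480545
hit False
47.4917
```

View pics/s_s2z.png

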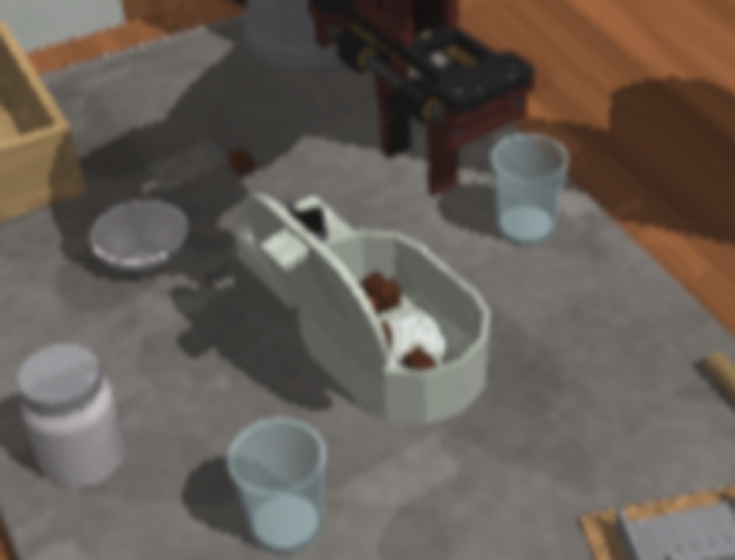

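The near toffee is in the box. Now the far one.

Run:
```python
from toff import *
near=np.array([.568,-.379]); yaw=np.radians(70)
p=get_tcp_pos(); movel([p[0],p[1],.3],v=.3)
for k,off in enumerate([(-.03,0,0),(-.01,.05,0)]):
    move_pose([near[0]+off[0],near[1]+off[1],.24],R2q(down(yaw)))
    o,KT=locate("wrist",near,rad=.08,fn=f"w_s2{k}")
    print(o)
    if k==0: a=(KT,o[0][4])
    else: print(tri([a,(KT,o[0][4])]))
print(get_time())
```

```text
[(np.float64(0.004155840723129178), array([ 0.5685, -0.3749]), [0.01996348425745964, 0.02528647519648075], np.float32(-84.16331), (327.7886178861788, 203.18528027385534))]
[(np.float64(0.0049629682058729115), array([ 0.569 , -0.3741]), [0.019290579482913017, 0.026229627430438995], np.float32(-82.96981), (276.8048469387755, 201.00637755102042))]
(array([ 0.5702, -0.3753,  0.0385]), [np.float64(1.7963774342560633e-05), np.float64(1.7963774342340337e-05)])
49.5417
```

View pics/w_s20.png

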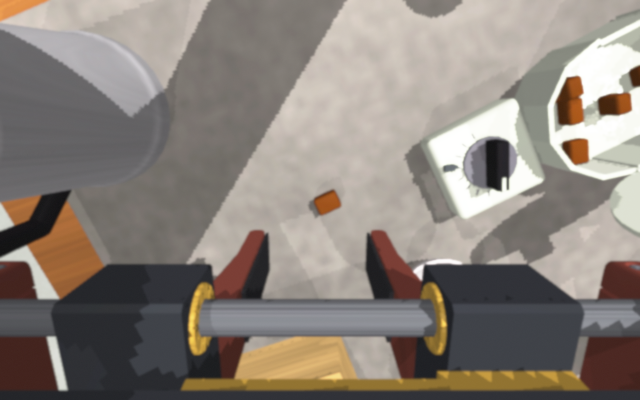

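Run:
```python
from toff import *
pick((.5693,-.3755),np.radians(96.5))
p=get_tcp_pos(); movel([p[0],p[1],.25],v=.25)
drop(.03,x=-.02)
p=get_tcp_pos(); movel([.42,p[1]+.02,.36],v=.25)
snap("wrist","w_c3");snap("top","t_c3");snap("scene","s_c3");print(get_time())
a=cv2.imread('pics/s_c3.png');cv2.imwrite('pics/s_c3z.png',cv2.resize(a[80:300,140:420],None,fx=2.8,fy=2.8,interpolation=2))
```

```text
hit False [ 0.5698 -0.3759  0.0337]
w mm 25.892472805436743
w mm 25.641726130128724 0.20170568489323387
w mm 25.932480513221744
hit False
58.9417
```

View pics/w_c3.png

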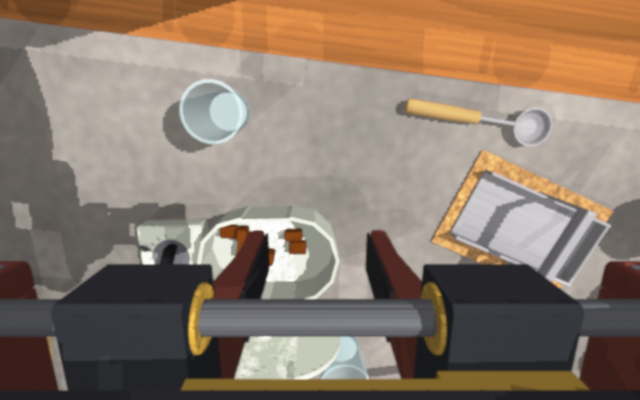

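View pics/s_c3z.png

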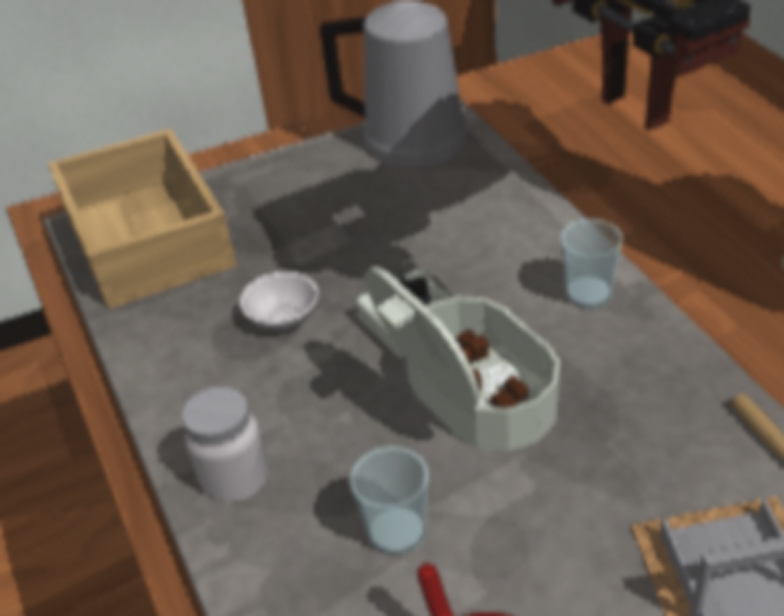

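View pics/t_c3.png

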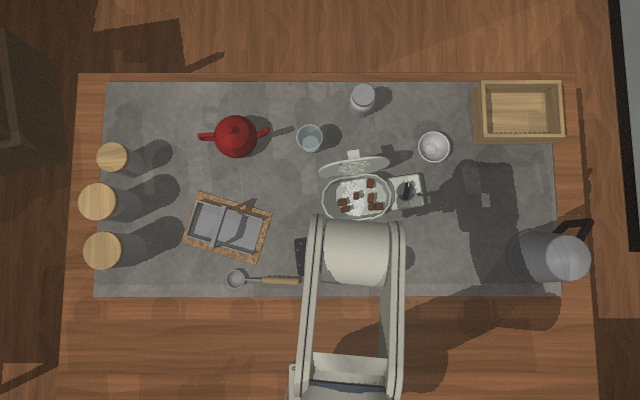

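The box now holds all seven toffees. Next I check the pictures for any third slab toffee, then shut the lid by repeating the pinch path in reverse.

```bash
cat > close.py <<'E'
from toff import *
for f in ("top0","t_s0","t_c3","scene0","s_c3","s_s0"):
    im=cv2.imread(f"pics/{f}.png")[:,:,::-1].copy(); m=brown(im)
    print(f,[(tuple(np.round(c.reshape(-1,2).mean(0)).astype(int).tolist()),cv2.contourArea(c)) for c in cv2.findContours(m,0,1)[0] if 6<cv2.contourArea(c)<150])
H=np.array([.0615,0,.0616]); r=np.array([-.111,0,.029]); path=[]
for ph in np.linspace(0,1.72,13):
    M=Bt(.4*ph); g=H+R.from_euler('y',ph).apply(r); path.append((gp(B(*g),M),M))
path=path[::-1]; t,M=path[0]
command_gripper(1.0)
p=get_tcp_pos(); movel([p[0],p[1],.42],v=.25)
pre=t-M[:,2]*.09
move_pose([pre[0],pre[1],.40],R2q(M)); movel(pre,v=.2); print("hit",movel(t,v=.1,until_force=6))
command_gripper(0); print("mm",88*get_grip_width(),get_ft_force())
for t,M in path[1:]:
    movel(t,frame=R2q(M),v=.1); print(get_ft_force(),round(88*get_grip_width(),1))
snap("scene","s_cl");print(get_time())
E
python3 close.py
```

```text
top0 [((637, 395), 11.5), ((52, 393), 16.0), ((54, 380), 6.5), ((44, 377), 17.0), ((50, 171), 21.0), ((53, 58), 22.0), ((56, 51), 10.5)]
t_s0 [((638, 397), 7.5), ((622, 395), 89.0), ((573, 232), 75.0), ((380, 208), 23.5), ((372, 208), 8.0), ((372, 197), 9.0), ((357, 196), 14.0), ((371, 184), 35.5), ((68, 174), 10.0), ((66, 166), 13.0)]
t_c3 [((422, 347), 8.5), ((424, 341), 11.0), ((445, 325), 8.0), ((475, 325), 13.0), ((473, 306), 9.5), ((480, 299), 6.5), ((573, 232), 78.5), ((346, 210), 19.5), ((371, 207), 14.0), ((340, 204), 10.0), ((371, 199), 22.5), ((357, 196), 19.0), ((371, 184), 34.5), ((1, 7), 24.5)]
scene0 [((410, 319), 58.0), ((430, 315), 52.0), ((405, 302), 51.0), ((422, 298), 53.5), ((407, 286), 40.0), ((370, 247), 29.0), ((270, 167), 19.0), ((524, 3), 95.0)]
s_c3 [((323, 221), 48.5), ((310, 204), 45.5), ((343, 73), 29.5), ((382, 66), 22.0), ((524, 3), 95.0)]
s_s0 [((370, 247), 29.5), ((310, 203), 38.0), ((269, 167), 14.5), ((410, 107), 109.0), ((427, 87), 31.0), ((524, 3), 95.0)]
hit False
mm 29.429726010335276 [-0.9235  1.1221  0.8957]
[ 0.1157 -0.8236 -2.2288] 29.5
[ 0.632  -2.6505 -2.4669] 29.6
[ 0.8045 -4.8403 -3.2843] 29.7
[ 1.5012 -5.6779 -2.8623] 30.0
[ 2.9925 -6.9208 -1.8283] 29.9
[ 1.7715 -7.8904 -2.8211] 29.7
[ 2.248  -9.0772 -2.4671] 30.0
[  2.6978 -10.607   -2.4495] 29.5
[  3.1633 -11.6909  -2.2376] 29.7
[  3.8442 -12.4724  -2.4303] 29.8
[  4.1171 -14.2048  -1.2568] 29.9
[  3.5317 -15.3221  -1.4469] 29.8
67.8833
```

View pics/s_cl.png

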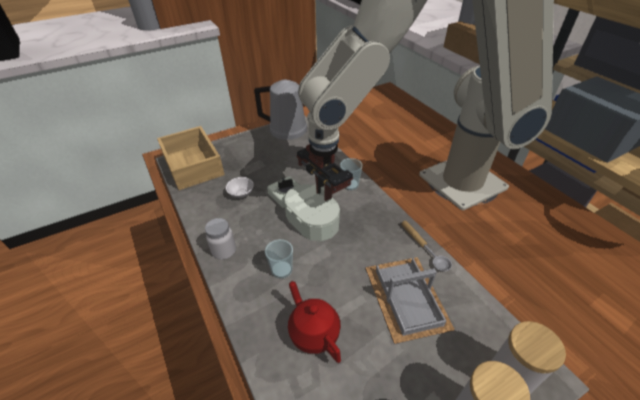

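The mask finds no other brown blob on the slab, and the lid is down. I'll release, press it to confirm it is fully shut, then photograph the dial.

Run:
```python
from h import *
np.set_printoptions(precision=4,suppress=True)
command_gripper(1.0); p=get_tcp_pos(); movel(p+[0,0,.1],v=.2); command_gripper(0)
g=B(-.0495,-.003,0)
movel([g[0],g[1],.135],v=.15); wait(.2)
print("press",movel([g[0],g[1],.110],v=.03,until_force=10),get_tcp_pos(),get_ft_force())
movel([g[0],g[1],.25],v=.2); command_gripper(1.0)
for i,pt in enumerate([[.53,-.225,.28],[.50,-.17,.28]]):
    move_pose(pt,R2q(down(np.radians(97)))); np.save(f"p_d{i}.npy",np.concatenate(pose())); snap("wrist",f"w_d{i}")
    a=cv2.imread(f'pics/w_d{i}.png');cv2.imwrite(f'pics/w_d{i}z.png',cv2.resize(a[130:290,220:420],None,fx=4,fy=4,interpolation=2))
snap("scene","s_d");print(get_time())
a=cv2.imread('pics/s_d.png');cv2.imwrite('pics/s_dz.png',cv2.resize(a[140:260,220:380],None,fx=5,fy=5,interpolation=2))
```

```text
press True [ 0.51   -0.083   0.1225] [-2.5848  1.2039 11.142 ]
75.5167
```

View pics/w_d0z.png

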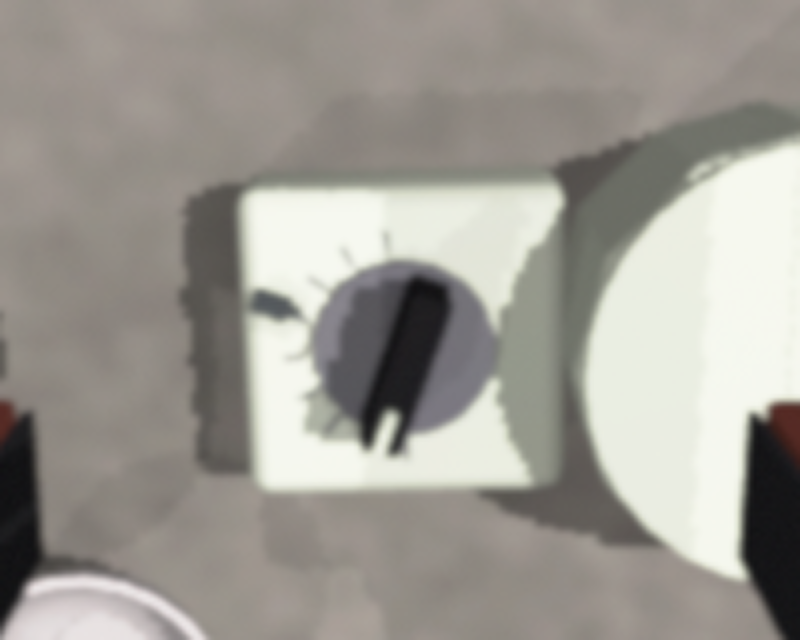

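View pics/w_d1z.png

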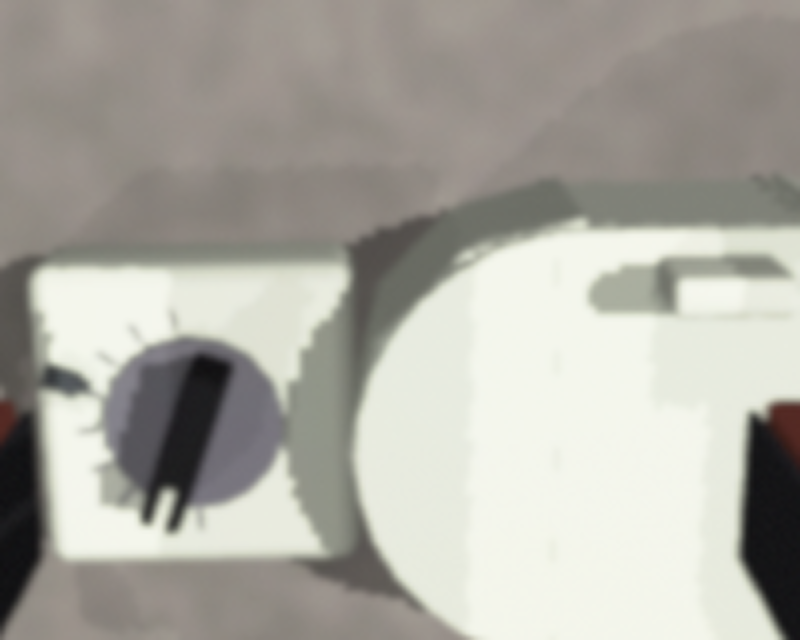

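View pics/s_dz.png

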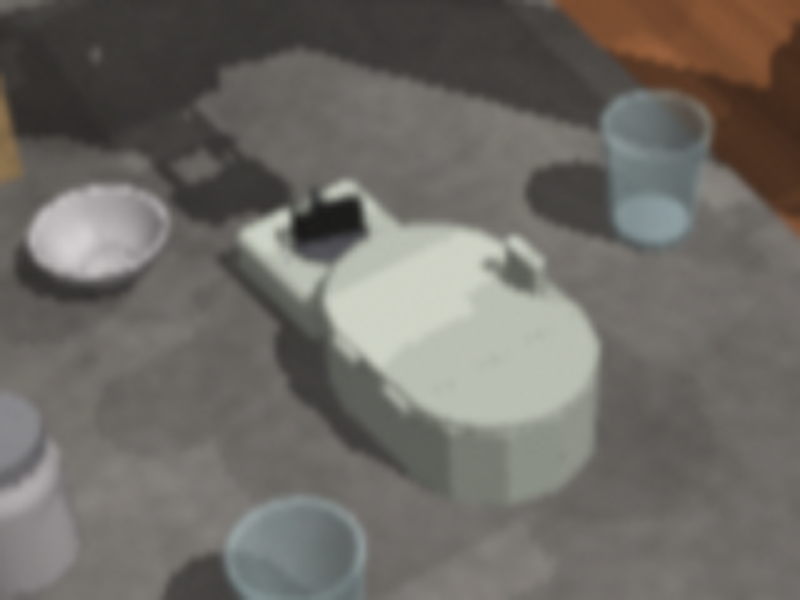

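The lid looks exactly as it did at the start, and the press met the tab top at z = 0.1225, so it is shut. Dial pixels in view 0 (crop): disc centre (406,347), bar (430,285) to (385,447), clip (275,305).

Run:
```python
from h import *
np.set_printoptions(precision=4,suppress=True)
W=[camT("wrist",(P[:3],P[3:])) for P in (np.load("p_d0.npy"),np.load("p_d1.npy"))]
u=lambda a,b:((a+.5)/4+219.5,(b+.5)/4+129.5)
an=lambda d:np.degrees(np.arctan2(d[1],d[0]))
D=[dict(d=(406,347),b0=(430,285),b1=(385,447),c=(275,305)),dict(d=(196,421),b0=(212,362),b1=(162,524),c=(65,379))]
for w,q in zip(W,D):
    d=onz(w,u(*q['d']),.068);b0=onz(w,u(*q['b0']),.092);b1=onz(w,u(*q['b1']),.092);c=onz(w,u(*q['c']),.067)
    print("disc",d,"bar",(b0+b1)/2,np.linalg.norm(b1-b0),an(b1-b0),"clip",np.linalg.norm((c-d)[:2]),an(c-d))
for k in ('d','b0','b1','c'): print(k,tri([(W[0],u(*D[0][k])),(W[1],u(*D[1][k]))]))
```

```text
disc [ 0.5763 -0.2119  0.068 ] bar [ 0.5743 -0.2121  0.092 ] 0.04634704581996543 -7.749924220647308 clip 0.03846416462978372 -101.25254272180324
disc [ 0.5759 -0.2115  0.068 ] bar [ 0.5735 -0.211   0.092 ] 0.04867395789693744 -10.916938558969393 clip 0.03878923613120471 -101.30374814352778
d (array([ 0.5773, -0.2118,  0.0647]), [np.float64(7.192343748498736e-05), np.float64(7.192343748497351e-05)])
b0 (array([ 0.556 , -0.208 ,  0.0738]), [np.float64(0.0001939593469833914), np.float64(0.00019395934698347446)])
b1 (array([ 0.5966, -0.2154,  0.0937]), [np.float64(5.300784114969762e-05), np.float64(5.300784114979192e-05)])
c (array([ 0.5692, -0.2498,  0.0652]), [np.float64(0.00018615951449005655), np.float64(0.00018615951448985835)])
```

Run:
```python
from h import *
np.set_printoptions(precision=3,suppress=True)
M=down(np.radians(80.5)); t=np.array([.576,-.2127,.072])
command_gripper(.4)
move_pose(t+[0,0,.1],R2q(M)); print("hit",movel(t,v=.1,until_force=5))
command_gripper(0); print("mm",88*get_grip_width(),get_ft_force(),get_ft_torque(),get_tcp_pos()-t)
j0=np.array(get_joint_pos()); tot=np.radians(91.8)
for f in np.linspace(0,1,6)[1:]:
    j=j0.copy(); j[5]+=tot*f; movej(j); print(round(f,1),get_ft_force(),get_ft_torque(),round(88*get_grip_width(),1))
print(get_tcp_pos()-t,get_joint_pos())
command_gripper(.4); p=get_tcp_pos(); movel(p+[0,0,.12],v=.2)
for i,pt in enumerate([[.53,-.225,.28],[.50,-.17,.28]]):
    move_pose(pt,R2q(down(np.radians(97)))); np.save(f"p_e{i}.npy",np.concatenate(pose())); snap("wrist",f"w_e{i}")
    a=cv2.imread(f'pics/w_e{i}.png');cv2.imwrite(f'pics/w_e{i}z.png',cv2.resize(a[130:290,220:420],None,fx=4,fy=4,interpolation=2))
print(get_time())
```

```text
hit False
mm 12.014126524814309 [-0.735 -5.818  0.071] [-0.904  0.197 -0.006] [ 0.    -0.001  0.   ]
0.2 [ 2.184  4.246 -1.752] [ 0.856 -0.384 -0.001] 11.9
0.4 [ 3.439  7.527 -1.12 ] [ 1.282 -0.713 -0.01 ] 11.8
0.6 [ 6.653  8.606 -3.08 ] [ 1.614 -1.046  0.028] 11.9
0.8 [ 8.976  9.782 -4.222] [ 1.79  -1.422  0.037] 11.9
1.0 [11.099 10.992 -7.124] [ 1.826 -1.785  0.026] 11.6
[0.003 0.    0.001] [-0.372  0.606  1.735  0.002  0.795 -0.179]
84.2333
```

View pics/w_e0z.png

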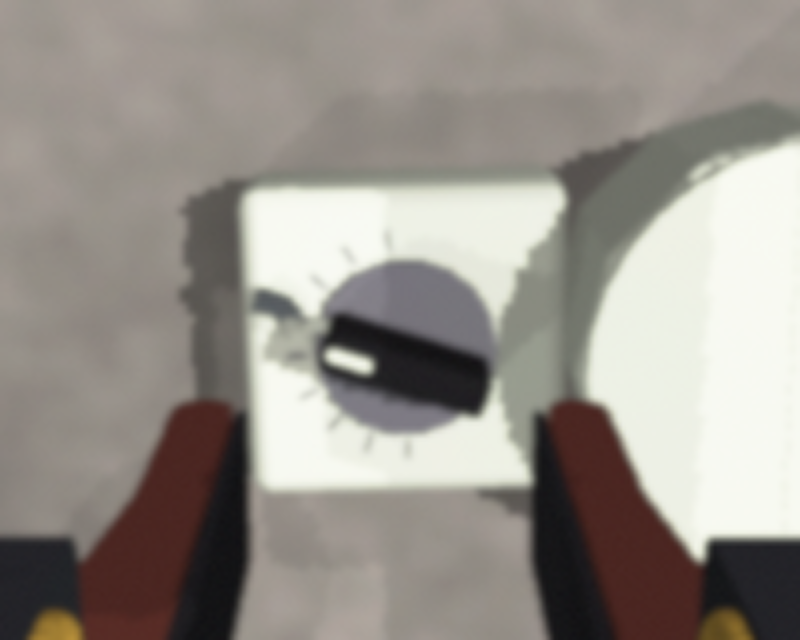

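The pointer's stripe end now faces the clip. Checking the angles numerically.

Run:
```python
from h import *
np.set_printoptions(precision=4,suppress=True)
an=lambda d:np.degrees(np.arctan2(d[1],d[0]))
for i in (0,1):
    P=np.load(f"p_e{i}.npy");w=camT("wrist",(P[:3],P[3:])); im=cv2.imread(f"pics/w_e{i}.png")
    P0=np.load(f"p_d{i}.npy");d=[(406,347),(196,421)][i]; c=[(275,305),(65,379)][i]
    u=lambda a,b:((a+.5)/4+219.5,(b+.5)/4+129.5)
    D=onz(w,u(*d),.068);Cc=onz(w,u(*c),.067)
    g=im.max(2); m=(g<60).astype(np.uint8); uu=np.array(u(*d)); yy,xx=np.mgrid[:400,:640]; m[np.hypot(xx-uu[0],yy-uu[1])>27]=0
    n,l,s,ce=cv2.connectedComponentsWithStats(m); k=1+np.argmax(s[1:,4]); cnt=max(cv2.findContours((l==k).astype(np.uint8),0,1)[0],key=cv2.contourArea)
    r=cv2.minAreaRect(np.array([onz(w,q,.085)[:2] for q in cnt[:,0]],np.float32)); b=cv2.boxPoints(r); e=max([b[1]-b[0],b[2]-b[1]],key=np.linalg.norm)
    if e[1]>0:e=-e
    # white stripe centre
    print("bar",r[0],r[1],an(e),"clip",an(Cc-D))
    if i==0: print("lower edge", an(onz(w,u(322,370),.092)-onz(w,u(478,413),.092)), "stripe dir",an(onz(w,u(328,356),.092)-onz(w,u(372,368),.092)))
```

```text
bar (0.5764223337173462, -0.21268348395824432) (0.044780075550079346, 0.016775421798229218) -100.69639 clip -101.21541586021027
lower edge -99.3387725787338 stripe dir -99.12902318954976
bar (0.5849090814590454, -0.19922567903995514) (0.013748250901699066, 0.034412067383527756) -14.33201 clip -101.42809127285359
```

View pics/w_e1z.png

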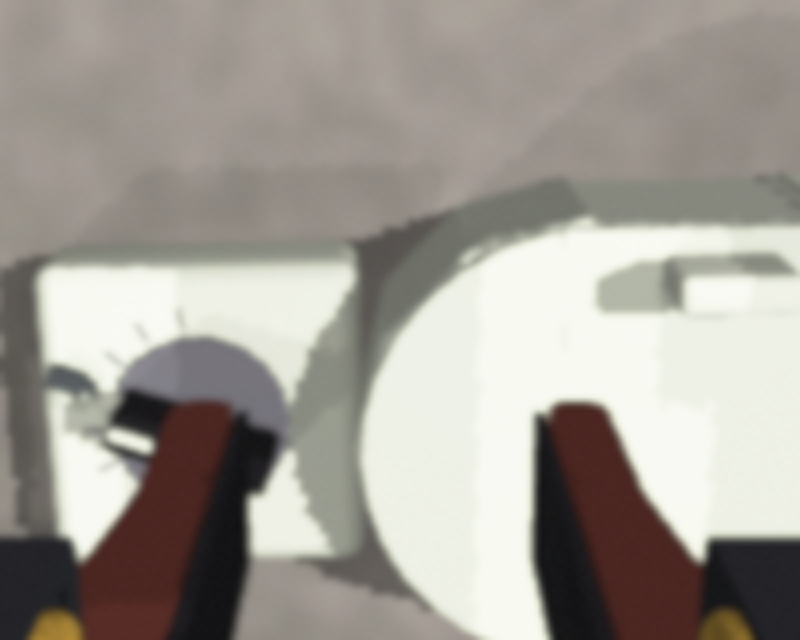

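The bar is at -99 to -100.7° and the clip at -101.3°, so it is within about 2° of a 10° tolerance. In view 1 a finger hides the bar, so I ignore that reading. I'll back away for a last overall look.

Run:
```python
from h import *
p=get_tcp_pos(); movel([p[0],p[1],.38],v=.3)
movej([1.308, 0.3, 1.63, 0, 1.21, -0.019]); wait(.3)
snap("scene","s_fin");snap("top","t_fin");print(get_time())
KT=camT("top");t=cv2.imread('pics/t_fin.png')
cv2.imwrite('pics/t_finz.png',cv2.resize(t[110:290,170:490],None,fx=2.5,fy=2.5,interpolation=2))
```

```text
88.0417
```

View pics/t_finz.png

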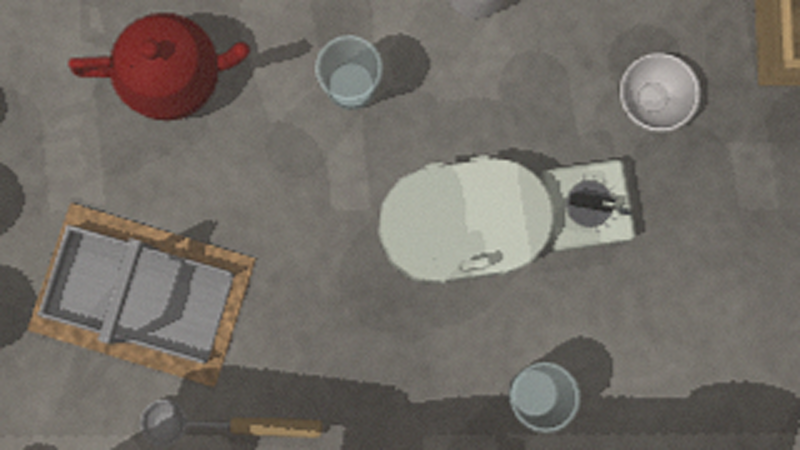

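View pics/s_fin.png

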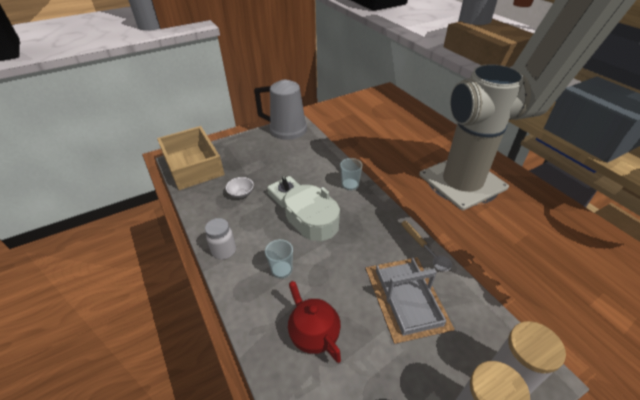

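The final view shows the lid shut, the pointer at the clip, the tray flat on its mat, nothing left on the slab, and the teapot, cups and bowl where they were. Handing in.

```bash
python3 -c "
from station import *
job_done(); print(get_time())"
```

```text
the job is handed in; nothing more can be done
the job is handed in; nothing more can be done
```

I put all seven toffees in the sweet box and handed the job in at about 88 s of the 210 s; the hand-in call gave no verdict.

What I did, in order:
1. Flipped the lid open by pinching its tab.
2. Tipped the tray over the box by its handle to 38°. All five toffees slid in, which I confirmed from above.
3. Set the tray back on the cork mat.
4. Put in the two slab toffees by hand. Their grip widths read 25.7 and 25.9 mm, and both were seen in the box. No third slab toffee was found.
5. Shut the lid and turned the date dial to the index clip.

**Last checks:**
- **Lid:** it looks the same as at the start, and a 10 N press met the tab top at z = 0.1225 m, as expected when shut.
- **Dial:** the pointer is at about -99 to -101° against the clip at -101°, well inside the 10° tolerance.
- **Tray:** it lies flat and empty near the middle of the mat.
- **Teapot, cups and bowl:** they look unmoved in the final pictures.

**What disagreed:**
- The wrist and top cameras differed by 3–7 mm in y. The tab and dial grasps took up the error, with side forces of up to about 17 N.
- The second wrist view of the dial was blocked by a finger, so I ignored it; the dial reading comes from the other view.

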